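# Take a stacked casting mould apart onto its drying boards

### The job

Take the plaster mould on the banding wheel apart from the top down, one section at a time, and set each section on the drying board whose painted ends match its own paint: red collar, then yellow shoulder, then green belly, then blue base. Each must end upright and centred on its board, with its lugs lying along the board's length (the round collar may face any way). Plaster chips easily: keep every section upright and lower it gently onto its board, never drop it.

Things in the scene. Friction and masses are not known exactly. Their poses are not given: they have to be found in the camera images.
- collar_mid (a point): cream plaster collar, round, 50 mm diameter, 40 mm high, shallow hollow in its top, upper rim painted red; first from the top. No lugs: any yaw. 0.07 to 0.14 kg. Point: its centre, 20 mm above the flat underside; z up. Rests loosely on what is below.
- shoulder_mid (a point): cream plaster shoulder: round body 60 mm diameter, 40 mm high; two opposite lugs along its x (82 mm over the tips, 30 mm wide, 6 to 30 mm above the underside), lug ends painted yellow; second from the top. 0.11 to 0.26 kg. Grip the round sides at its +y and -y. Point: its centre, 20 mm above the flat underside; z up. Rests loosely on what is below.
- belly_mid (a point): cream plaster belly: round body 60 mm diameter, 40 mm high; two opposite lugs along its x (116 mm over the tips, 30 mm wide, 6 to 30 mm above the underside), lug ends painted green; third from the top. 0.11 to 0.26 kg. Grip the round sides at its +y and -y. Point: its centre, 20 mm above the flat underside; z up. Rests loosely on what is below.
- base_mid (a point): cream plaster base: round body 60 mm diameter, 40 mm high; two opposite lugs along its x (150 mm over the tips, 30 mm wide, 6 to 30 mm above the underside), lug ends painted blue; bottom, on the wheel. 0.11 to 0.26 kg. Grip the round sides at its +y and -y. Point: its centre, 20 mm above the flat underside; z up. Rests loosely on what is below.
- board_red_top (a point): drying board with red painted ends, for the section painted red: wood, fixed, 160 mm long (x) by 80 mm wide (y) by 15 mm thick, lying flat. The point is the centre of its top face, 15 mm above the table; x along its length.
- board_yellow_top (a point): drying board with yellow painted ends, for the section painted yellow: wood, fixed, 160 mm long (x) by 80 mm wide (y) by 15 mm thick, lying flat. The point is the centre of its top face, 15 mm above the table; x along its length.
- board_green_top (a point): drying board with green painted ends, for the section painted green: wood, fixed, 160 mm long (x) by 80 mm wide (y) by 15 mm thick, lying flat. The point is the centre of its top face, 15 mm above the table; x along its length.
- board_blue_top (a point): drying board with blue painted ends, for the section painted blue: wood, fixed, 160 mm long (x) by 80 mm wide (y) by 15 mm thick, lying flat. The point is the centre of its top face, 15 mm above the table; x along its length.
- wheel: steel banding wheel (small round turntable, locked, fixed), 150 mm in diameter, 30 mm high, on which the stack stands. Origin at the centre of its underside on the table.
There are look-alikes about, which are no part of the job. What is shaped like the part that bears shoulder_mid but black or brown is not meant.

How it is judged:
On the way, in this order (a step that is already met when the one before it is completed fails the run):
1. the red collar stands on the red board, released (horizontal distance between collar_mid and board_red_top below 0.015 m and z of collar_mid in the frame of board_red_top between 0.016 and 0.024 m and angle between collar_mid's own z axis and vertical below 0.1 rad and contact force between the fingers and collar below 0.1 N and linear speed of collar below 0.02 m/s), for 0.2 s.
2. the yellow shoulder stands on the yellow board, released (horizontal distance between shoulder_mid and board_yellow_top below 0.015 m and z of shoulder_mid in the frame of board_yellow_top between 0.016 and 0.024 m and angle between shoulder_mid's own z axis and vertical below 0.1 rad and angle between the x axis of shoulder_mid and the x axis of board_yellow_top, either way round below 0.25 rad and contact force between the fingers and shoulder below 0.1 N and linear speed of shoulder below 0.02 m/s), for 0.2 s.
3. the green belly stands on the green board, released (horizontal distance between belly_mid and board_green_top below 0.015 m and z of belly_mid in the frame of board_green_top between 0.016 and 0.024 m and angle between belly_mid's own z axis and vertical below 0.1 rad and angle between the x axis of belly_mid and the x axis of board_green_top, either way round below 0.25 rad and contact force between the fingers and belly below 0.1 N and linear speed of belly below 0.02 m/s), for 0.2 s.
4. the blue base stands on the blue board, released (horizontal distance between base_mid and board_blue_top below 0.015 m and z of base_mid in the frame of board_blue_top between 0.016 and 0.024 m and angle between base_mid's own z axis and vertical below 0.1 rad and angle between the x axis of base_mid and the x axis of board_blue_top, either way round below 0.25 rad and contact force between the fingers and base below 0.1 N and linear speed of base below 0.02 m/s), for 0.2 s.
At the end, for the whole second after the job is handed in: Every section rests on the board of its own colour, upright within 0.1 rad, its centre within 15 mm of the board's centre horizontally and 16 to 24 mm above the board's top, lugs within 0.25 rad of the board's length (collar: any yaw), released and at rest (all of step 1 and all of step 2 and all of step 3 and all of step 4); the robot touches nothing.
It fails at once if a section is tipped over (more than 0.6 rad) (angle between any of collar_mid, shoulder_mid, belly_mid, base_mid's own z axis and vertical above 0.6 rad).
It fails at once if a section is dropped (faster than 0.6 m/s with its centre lower than 45 mm above the table) ((height (world z) of collar_mid below 0.045 m and linear speed of collar above 0.6 m/s) or (height (world z) of shoulder_mid below 0.045 m and linear speed of shoulder above 0.6 m/s) or (height (world z) of belly_mid below 0.045 m and linear speed of belly above 0.6 m/s) or (height (world z) of base_mid below 0.045 m and linear speed of base above 0.6 m/s)).
It also fails if it takes over 128 s, if anything falls off the work surface, if the arm or the gripper's body presses on something with over 40 N, if the wrist force passes 120 N, or if a joint passes its speed limit or range.

### The arm

A 7-joint arm with a two-finger parallel gripper is mounted at the origin on the work surface. World frame = base frame: x ahead of the robot, y to its left, z up, the work surface at z = 0. Lengths are in m, angles in rad, forces in N, time in s.
With the tool pointing down it reaches from about 0.425 to 0.95 m from the base axis. Payload 4.7 kg.
Tool frame: the origin (TCP) lies at the very end of the fingers, on their centre line; the grasp point (between the pads) lies 19 mm behind it (robot.pinch_z is the z of the grasp point in the tool frame, in m); z points along the fingers, y is the direction in which the jaws open and shut (so a half turn about z gives the same grasp; the last joint's range is limited). The gripper opens to 85 mm and grips with 20 to 120 N. Pads are 22 mm wide; open, the fingers measure 114 mm over their backs; the gripper's body (76 mm by 85 mm) begins 54 mm behind the grasp point. The pads swing forward as they close: fully open they stand 13 mm farther back than shut.
Start: joints at [1.093, 0.469, -0.049, 1.532, 0.024, 1.141, -0.082], TCP at [0.293, -0.608, 0.231] pointing down, gripper open.
Joint ranges: [-2.59, 2.59], [-0.33, 1.99], [-1.39, 1.29], [0.1, 2.45], [-1.04, 4.18], [0.21, 1.99], [-2.66, 2.66]. Speed limits (rad/s): [2.57, 2.57, 3.14, 3.14, 3.14, 3.14, 3.14].

### API

Orientations are given as a unit quaternion [w, x, y, z].
In Python, from cell import robot gives the robot as it stands.
- The arm moves only by the shell command python3 -m creep 'ROWS'. ROWS is JSON, a list of rows, each an object with "fingers": the opening, from 0 (shut) to 1 (fully open); "delta_pos": the shift along the tool's x, y, z in units of 20 mm (1.0 is 20 mm), a list of three; "spin": the turn about the tool's z in units of 6 degrees (1.0 is 6 degrees). A call has 1 to 8 rows; each row shifts and turns the commanded pose from where the row before left it, along the tool's axes as they then stand; what a row does not reach is not made up. A row lasts 1/12 s, in which the tool goes at most 41.7 mm and 7.16 degrees, less where a joint would pass 70% of its speed; a pose out of reach is approached as far as the arm can. A call with a number of a shift or a turn outside -1 to 1 is refused whole. A call with a gripper value outside its range is refused whole. The fingers move at their own pace and stop on an object; the grip force is fixed at half the most. Time passes only in rows, so rows that do not move let the fingers close. It gives the time, the measured TCP pose, the force and the opening at its end, in the units of the state.
- robot.get_obs(): the state, without advancing time (a new reading comes with each control period).
- robot.read_camera(name): name is "scene" or "top" or "wrist"; returns a dict with "pixels" (480x640x3 uint8, red, green, blue), "z_map" (480x640 float32, m along the optical axis (not along the pixel's ray), 0 where there is no reading), "K" (3x3 intrinsics, pixels), "extrinsics" (4x4, takes a point from world to camera coordinates); the wrist camera has in their place "tool_from_camera" (4x4, takes a point from camera to tool coordinates, whose origin is the TCP and whose axes are the flange's). Camera axes: x right, y up, looking along -z (the intrinsics and any distortion apply to the point x, -y, -z); pixel columns grow to the right and rows downward; lengths in m; the calibration is good to about 2 mm. A picture is of the moment at which its call begins: read the wrist's pose just before it.
- robot.hand_in(): hands the job in, once; it reports no verdict.
The state is a dict: "time": time; "joint_pos": joint angles; "qvel": joint speeds; "effort": joint torques, N m; "tcp_pos": TCP position; "tcp_rot": TCP orientation; "contact_force": force on the tool from outside, world axes, zero at the start; "torque": the same for the moment, N m; "width": finger opening in m.
Only numpy, scipy, OpenCV 4.12 (cv2) and the standard library are available. Lean on these libraries where they do the work, as an engineer would, in place of code of your own. Each camera call takes 0.05 s, during which the arm holds its last target.

## Working session

There is one attempt and no reset: what is moved stays moved. The work goes in short steps, Python scripts to look and compute and a shell command to move; the robot and the scene stay as the last step left them, time stands still between calls to the robot, and variables do not carry over. Pictures are saved under pics/ and viewed, and the job is handed in when it is done.

```bash
mkdir -p pics; ls
cat > h.py <<'E'
import numpy as np, cv2
from cell import robot
from scipy.spatial.transform import Rotation as R
def save(c,n,crop=None,s=1):
    im=c["pixels"][:,:,::-1]
    if crop: im=im[crop[1]:crop[3],crop[0]:crop[2]]
    if s!=1: im=cv2.resize(im,None,fx=s,fy=s,interpolation=cv2.INTER_CUBIC)
    cv2.imwrite("pics/"+n+".png",im)
def cloud(c,tcp=None):
    z=c["z_map"].astype(float);K=c["K"];v,u=np.mgrid[0:480,0:640]
    P=np.stack([(u-K[0,2])/K[0,0]*z,-(v-K[1,2])/K[1,1]*z,-z],-1)
    if "extrinsics" in c: T=np.linalg.inv(c["extrinsics"])
    else:
        T=np.eye(4);q=np.array(tcp["tcp_rot"]);T[:3,:3]=R.from_quat(q[[1,2,3,0]]).as_matrix();T[:3,3]=tcp["tcp_pos"];T=T@c["tool_from_camera"]
    W=P@T[:3,:3].T+T[:3,3];W[z==0]=np.nan
    return W
E
python3 - <<'E'
from h import *
o=robot.get_obs();print(o)
for n in("scene","top","wrist"):
    c=robot.read_camera(n);save(c,n+"0");print(n,c["K"],[k for k in c])
    np.save("pics/"+n+"0.npy",cloud(c,o))
E
```

```text
pics
{'time': 0.0, 'joint_pos': array([ 1.09309056,  0.46943876, -0.04861494,  1.53371267,  0.02407845,
        1.14099231, -0.08228444]), 'qvel': array([-2.99648735e-05,  2.41174594e-04,  1.14933777e-03, -2.86248587e-03,
       -5.21487221e-04,  1.71917062e-04, -1.28813527e-03]), 'effort': array([-3.32686795e-04, -5.10318875e+01, -4.69756708e-02, -2.37720859e+01,
        1.06036628e-02,  7.58652255e-03,  5.72750722e-06]), 'tcp_pos': array([ 0.29264362, -0.60760491,  0.23025535]), 'tcp_rot': array([-9.53392562e-04,  9.74920403e-01,  2.22551658e-01, -2.40332263e-04]), 'contact_force': array([-0.11190658, -0.47992794, -0.50812486]), 'torque': array([ 0.02206932, -0.00355932, -0.02024446]), 'width': 0.08515540155641407}
scene [[606.58418299   0.         317.04401345]
 [  0.         606.58418299 250.43990875]
 [  0.           0.           1.        ]] ['pixels', 'z_map', 'K', 'extrinsics']
top [[532.89719606   0.         320.91486973]
 [  0.         532.89719606 244.06297302]
 [  0.           0.           1.        ]] ['pixels', 'z_map', 'K', 'extrinsics']
wrist [[432.68905703   0.         323.84019078]
 [  0.         432.68905703 237.54442828]
 [  0.           0.           1.        ]] ['pixels', 'z_map', 'K', 'tool_from_camera']
```

View pics/scene0.png

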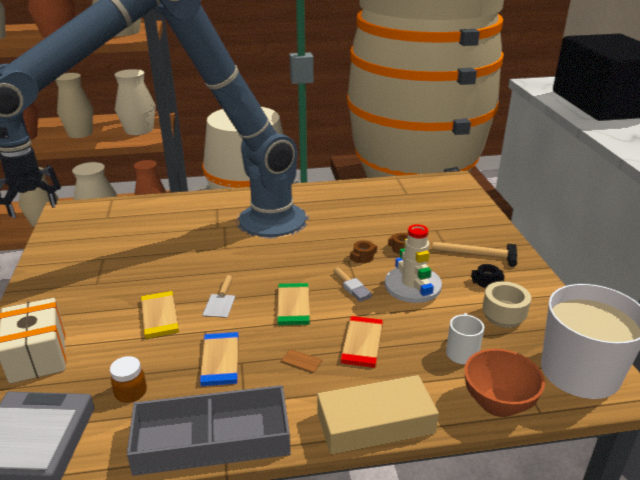

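View pics/top0.png

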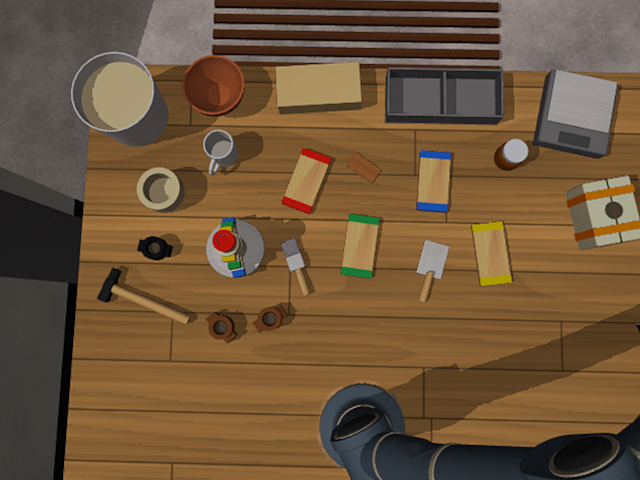

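View pics/wrist0.png

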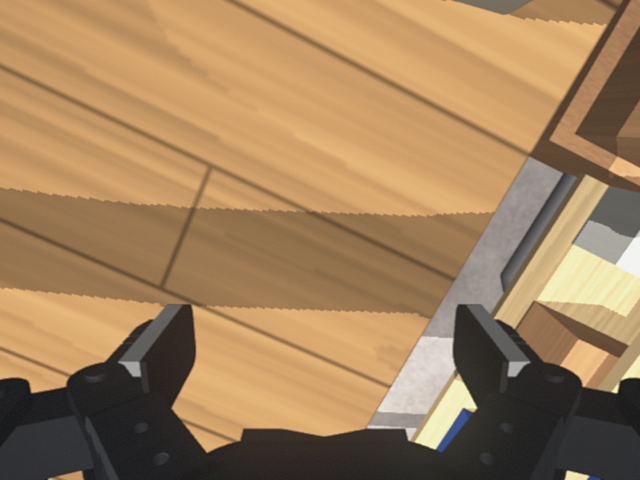

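The top view shows the cream stack on the wheel at px (228,245). The look-alikes are black (154,248) and brown (221,325) and (270,318). The stack's shoulder is cream with yellow lug ends, so it's the one meant. Boards: red (307,180), blue (435,181), green (361,246), yellow (491,253). Next I'll measure them and confirm with a crop.

```bash
cat > m.py <<'E'
from h import *
def masks(px):
    h=cv2.cvtColor(px,cv2.COLOR_RGB2HSV);H,S,V=[h[...,i].astype(int) for i in range(3)]
    g=(S>170)&(V>70)
    return dict(red=g&((H<4)|(H>176)),yellow=g&(H>25)&(H<33),green=g&(H>45)&(H<75),blue=g&(H>100)&(H<125))
E
python3 - <<'E'
from m import *
for cam in("top","scene"):
    c=robot.read_camera(cam);W=cloud(c);M=masks(c["pixels"])
    for k,m in M.items():
        for (name,lo,hi) in (("board",.006,.022),("stack",.035,.25)):
            mm=(m&(W[...,2]>lo)&(W[...,2]<hi)).astype(np.uint8)
            n,l,s,ce=cv2.connectedComponentsWithStats(mm)
            cs=[]
            for i in range(1,n):
                if s[i,4]<8: continue
                p=W[l==i];cs.append(p.mean(0));print(cam,k,name,s[i,4],ce[i].round(),p.mean(0).round(4),p[:,2].min().round(3),p[:,2].max().round(3))
            if len(cs)==2 and name=="board":
                d=cs[1]-cs[0];print("   centre",((cs[0]+cs[1])/2).round(4),"len",np.linalg.norm(d).round(3),"yaw",np.degrees(np.arctan2(d[1],d[0])).round(1))
    if cam=="top": save(c,"topc",(180,190,300,300),5)
    else: save(c,"scenec",(370,210,470,310),6)
E
```

```text
top red board 181 [316. 156.] [0.693  0.1298 0.0142] 0.007 0.021
top red board 217 [297. 205.] [0.5604 0.177  0.0139] 0.006 0.02
   centre [0.6267 0.1534 0.014 ] len 0.141 yaw 160.4
top red stack 377 [224. 240.] [0.4415 0.3305 0.1871] 0.148 0.196
top yellow board 204 [487. 226.] [ 0.514  -0.3199  0.0146] 0.007 0.021
top yellow board 221 [495. 280.] [ 0.3751 -0.3391  0.0146] 0.008 0.022
   centre [ 0.4446 -0.3295  0.0146] len 0.14 yaw -172.1
top yellow stack 31 [226. 228.] [0.4787 0.3359 0.1327] 0.096 0.143
top yellow stack 53 [229. 258.] [0.4058 0.3261 0.1392] 0.134 0.146
top green board 189 [364. 219.] [0.5264 0.0007 0.014 ] 0.007 0.021
top green board 211 [356. 272.] [0.3869 0.0177 0.0146] 0.008 0.021
   centre [0.4566 0.0092 0.0143] len 0.141 yaw 173.1
top green stack 37 [227. 224.] [0.4934 0.3407 0.0991] 0.093 0.103
top green stack 70 [234. 265.] [0.3925 0.3201 0.0991] 0.093 0.105
top blue board 184 [435. 154.] [ 0.703  -0.1852  0.0145] 0.007 0.022
top blue board 226 [432. 207.] [ 0.5622 -0.177   0.0146] 0.008 0.022
   centre [ 0.6326 -0.1811  0.0145] len 0.141 yaw 176.7
top blue
[... 397 characters left out ...]
70. 326.] [ 0.5106 -0.298   0.0143] 0.01 0.017
scene green board 68 [292. 285.] [0.3881 0.0165 0.0149] 0.012 0.022
scene green board 209 [293. 320.] [0.5321 0.0024 0.0129] 0.006 0.019
   centre [0.4601 0.0095 0.0139] len 0.145 yaw -5.6
scene green stack 9 [402. 250.] [0.3965 0.31   0.1001] 0.097 0.102
scene green stack 95 [424. 273.] [0.4988 0.3402 0.0936] 0.079 0.104
scene blue board 132 [221. 335.] [ 0.5644 -0.1759  0.0145] 0.009 0.02
scene blue board 312 [218. 379.] [ 0.7085 -0.1855  0.0132] 0.006 0.02
   centre [ 0.6365 -0.1807  0.0139] len 0.144 yaw -3.8
scene blue stack 14 [398. 259.] [0.3793 0.3074 0.0593] 0.054 0.063
scene blue stack 108 [426. 289.] [0.5145 0.3446 0.0533] 0.036 0.066
```

View pics/topc.png

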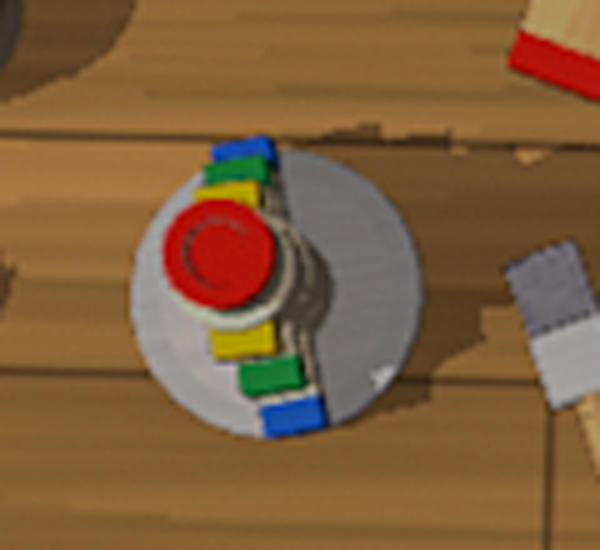

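View pics/scenec.png

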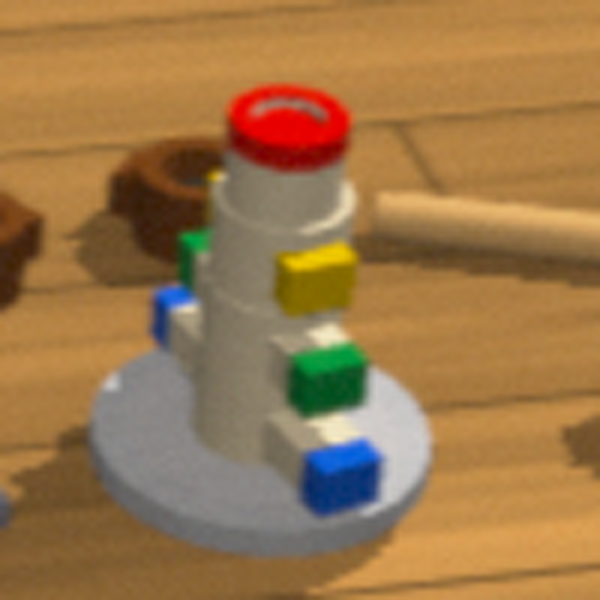

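Confirmed: the cream stack on the wheel carries yellow, green and blue lugs with the red-rimmed collar on top, and the black and brown pieces stand apart. Now I'll move towards the stack, keeping outside the minimum reach.

```bash
cat >> h.py <<'E'
def st():
    o=robot.get_obs();q=np.array(o["tcp_rot"]);M=R.from_quat(q[[1,2,3,0]]).as_matrix()
    return o,M,np.degrees(np.arctan2(M[1,0],M[0,0]))
def go(x,y,z,yaw=None):
    o,M,a=st();p=np.array(o["tcp_pos"])
    def loc(M): return (M.T@(np.array([x,y,z])-p)/.02).round(2)
    print("t",round(o["time"],2),"p",p.round(4),"yaw",a.round(2),"j",np.round(o["joint_pos"],2),"tilt",np.degrees(np.arccos(-M[2,2])).round(2))
    print(" units now",loc(M))
    if yaw is not None:
        s=-((yaw-a+90)%180-90)   # + spin = yaw falls
        M2=M@R.from_euler('z',s,degrees=True).as_matrix()
        print(" spin",(s/6).round(2),"then",loc(M2))
E
python3 -c "
from h import *
go(.55,-.1,.28,10)"; for i in 1 2 3; do python3 -m creep '[{"fingers":1,"delta_pos":[0.94,-0.72,-0.1],"spin":0},{"fingers":1,"delta_pos":[0.94,-0.72,-0.1],"spin":0},{"fingers":1,"delta_pos":[0.94,-0.72,-0.1],"spin":0},{"fingers":1,"delta_pos":[0.94,-0.72,-0.1],"spin":0},{"fingers":1,"delta_pos":[0.94,-0.72,-0.1],"spin":0},{"fingers":1,"delta_pos":[0.94,-0.72,-0.1],"spin":0},{"fingers":1,"delta_pos":[0.94,-0.72,-0.1],"spin":0},{"fingers":1,"delta_pos":[0.94,-0.72,-0.1],"spin":0}]'; done;python3 -c "
from h import *
go(.44,.33,.28,10)"
```

```text
t 0.25 p [ 0.2928 -0.6079  0.2308] yaw 25.72 j [ 1.09  0.47 -0.05  1.53  0.02  1.14 -0.08] tilt 0.05
 units now [ 22.61 -17.3   -2.45]
 spin 2.62 then [ 17.07 -22.78  -2.45]
time: 0.92
tcp_pos: [0.3788, -0.4379, 0.2474]
tcp_rot: [0.0, 0.975, 0.223, -0.0]
contact_force: [0.3, 0.1, -0.1]
width: 0.0855
time: 1.58
tcp_pos: [0.4642, -0.269, 0.2635]
tcp_rot: [0.0, 0.975, 0.222, 0.0]
contact_force: [0.5, -0.7, 0.0]
width: 0.0856
time: 2.25
tcp_pos: [0.5498, -0.1, 0.2794]
tcp_rot: [0.0, 0.975, 0.222, 0.0]
contact_force: [0.3, -0.4, -0.6]
width: 0.0853
t 2.25 p [ 0.5498 -0.1     0.2794] yaw 25.71 j [ 0.37  0.26 -0.32  1.74  0.09  1.16 -1.1 ] tilt 0.01
 units now [  4.38 -21.75  -0.03]
 spin 2.62 then [ -1.67 -22.12  -0.03]
```

```bash
python3 -m creep '[{"fingers":1,"delta_pos":[0,0,0],"spin":0.87},{"fingers":1,"delta_pos":[0,0,0],"spin":0.87},{"fingers":1,"delta_pos":[0,0,0],"spin":0.88},{"fingers":1,"delta_pos":[-0.08,-1,0],"spin":0},{"fingers":1,"delta_pos":[-0.08,-1,0],"spin":0},{"fingers":1,"delta_pos":[-0.08,-1,0],"spin":0},{"fingers":1,"delta_pos":[-0.08,-1,0],"spin":0},{"fingers":1,"delta_pos":[-0.08,-1,0],"spin":0}]'
for i in 1 2; do python3 -m creep '[{"fingers":1,"delta_pos":[-0.08,-1,0],"spin":0},{"fingers":1,"delta_pos":[-0.08,-1,0],"spin":0},{"fingers":1,"delta_pos":[-0.08,-1,0],"spin":0},{"fingers":1,"delta_pos":[-0.08,-1,0],"spin":0},{"fingers":1,"delta_pos":[-0.08,-1,0],"spin":0},{"fingers":1,"delta_pos":[-0.08,-1,0],"spin":0},{"fingers":1,"delta_pos":[-0.08,-1,0],"spin":0},{"fingers":1,"delta_pos":[-0.08,-1,0],"spin":0}]';done
python3 -c "
from h import *
go(.44,.33,.28,10)
c=robot.read_camera('wrist');save(c,'w1');print(c['tool_from_camera'].round(3))"
```

```text
time: 2.92
tcp_pos: [0.5238, -0.0031, 0.2793]
tcp_rot: [0.0, 0.996, 0.087, 0.0]
contact_force: [0.1, -1.0, 0.1]
width: 0.0854
time: 3.58
tcp_pos: [0.4834, 0.1523, 0.2794]
tcp_rot: [0.0, 0.996, 0.087, 0.0]
contact_force: [0.5, 0.0, 0.6]
width: 0.0855
time: 4.25
tcp_pos: [0.4431, 0.3076, 0.2793]
tcp_rot: [0.0, 0.996, 0.087, 0.0]
contact_force: [0.1, 0.2, 0.7]
width: 0.0854
t 4.25 p [0.4431 0.3076 0.2793] yaw 9.98 j [-0.23  0.25 -0.54  1.77  0.14  1.16 -2.22] tilt 0.02
 units now [ 0.04 -1.13 -0.03]
 spin -0.0 then [ 0.04 -1.13 -0.03]
[[-0.001  0.964  0.265  0.067]
 [ 1.     0.001  0.001 -0.001]
 [ 0.001  0.265 -0.964 -0.143]
 [ 0.     0.     0.     1.   ]]
```

View pics/w1.png

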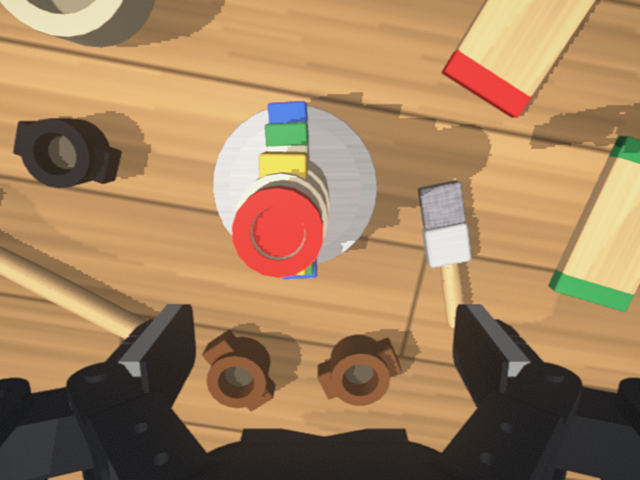

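The wrist view shows the red collar top at px (278,232) above the yellow, green and blue lugs. I'll measure it from there.

```bash
cat >> m.py <<'E'
def ring(c,o,zlo,zhi,cen,rad,mask=None):
    W=cloud(c,o) if o is not None else cloud(c)
    m=(W[...,2]>zlo)&(W[...,2]<zhi)&(np.hypot(W[...,0]-cen[0],W[...,1]-cen[1])<rad)
    if mask is not None: m&=mask
    p=W[m];
    (cx,cy),r=cv2.minEnclosingCircle(p[:,:2].astype(np.float32)); ext=(p.min(0)+p.max(0))/2
    print(" n",len(p),"enclosing",round(cx,4),round(cy,4),"r",round(r,4),"ext",ext.round(4),(p.max(0)-p.min(0)).round(4),"z",np.median(p[:,2]).round(4))
E
python3 - <<'E'
from m import *
o=robot.get_obs();c=robot.read_camera('wrist');ring(c,o,.183,.2,(.44,.33),.05)
c=robot.read_camera('top');ring(c,None,.183,.2,(.44,.33),.05)
c=robot.read_camera('scene');ring(c,None,.183,.2,(.44,.33),.05)
E
```

```text
n 6532 enclosing 0.4443 0.335 r 0.0258 ext [0.4443 0.3349 0.1884] [0.0508 0.0508 0.0105] z 0.1907Traceback (most recent call last):
  File "<stdin>", line 3, in <module>
  File "m.py", line 11, in ring
    (cx,cy),r=cv2.minEnclosingCircle(p[:,:2].astype(np.float32)); ext=(p.min(0)+p.max(0))/2
                                                                       ~~~~~^^^
    return umr_minimum(a, axis, None, out, keepdims, initial, where)
ValueError: zero-size array to reduction operation minimum which has no identity
```

```bash
python3 -c "
from h import *
go(.444,.334,.153)"
```

```text
t 4.4 p [0.4426 0.3083 0.2793] yaw 10.19 j [-0.23  0.25 -0.55  1.77  0.14  1.16 -2.21] tilt 0.03
 units now [ 0.3  -1.25  6.31]
```

```bash
python3 -m creep '[{"fingers":1,"delta_pos":[0.15,-0.62,0],"spin":0},{"fingers":1,"delta_pos":[0.15,-0.62,0],"spin":0},{"fingers":1,"delta_pos":[0,0,0.9],"spin":0},{"fingers":1,"delta_pos":[0,0,0.9],"spin":0},{"fingers":1,"delta_pos":[0,0,0.9],"spin":0},{"fingers":1,"delta_pos":[0,0,0.9],"spin":0},{"fingers":1,"delta_pos":[0,0,0.9],"spin":0},{"fingers":1,"delta_pos":[0,0,0.9],"spin":0}]'
python3 -c "
from h import *
go(.444,.334,.153)
c=robot.read_camera('wrist');save(c,'w2')"
```

```text
time: 5.07
tcp_pos: [0.4456, 0.3328, 0.1704]
tcp_rot: [-0.0, 0.996, 0.087, 0.0]
contact_force: [-0.0, -1.3, -0.1]
width: 0.0856
t 5.07 p [0.4456 0.3328 0.1704] yaw 9.95 j [-0.3   0.39 -0.52  1.86  0.24  0.95 -2.33] tilt 0.03
 units now [-0.07 -0.07  0.87]
```

View pics/w2.png

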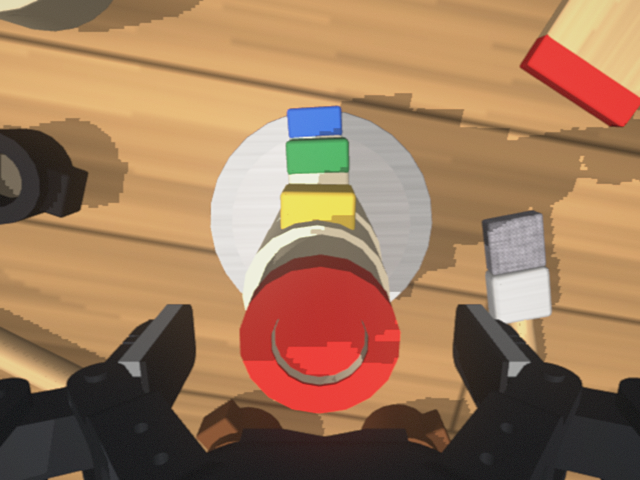

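The collar (px 320,335) sits centred between the fingers (mid px 324). I'll descend and close.

```bash
python3 -m creep '[{"fingers":1,"delta_pos":[-0.07,0,0.85],"spin":0},{"fingers":0.4,"delta_pos":[0,0,0],"spin":0},{"fingers":0.2,"delta_pos":[0,0,0],"spin":0},{"fingers":0,"delta_pos":[0,0,0],"spin":0},{"fingers":0,"delta_pos":[0,0,0],"spin":0},{"fingers":0,"delta_pos":[0,0,0],"spin":0},{"fingers":0,"delta_pos":[0,0,0],"spin":0},{"fingers":0,"delta_pos":[0,0,0],"spin":0}]'
python3 -m creep '[{"fingers":0,"delta_pos":[0,0,-0.1],"spin":0},{"fingers":0,"delta_pos":[0,0,-0.4],"spin":0},{"fingers":0,"delta_pos":[0,0,-0.8],"spin":0},{"fingers":0,"delta_pos":[0,0,-0.8],"spin":0},{"fingers":0,"delta_pos":[0,0,-0.8],"spin":0}]'
python3 -c "
from h import *
go(.629,.154,.26,-19.5)
c=robot.read_camera('wrist');save(c,'w3')
c=robot.read_camera('scene');save(c,'s3',(320,150,520,320),3)
"
```

```text
time: 5.78
tcp_pos: [0.4444, 0.3329, 0.1557]
tcp_rot: [-0.001, 0.996, 0.087, 0.001]
contact_force: [0.4, -0.2, 5.8]
width: 0.0486
time: 6.2
tcp_pos: [0.4433, 0.3314, 0.2127]
tcp_rot: [0.001, 0.996, 0.087, -0.001]
contact_force: [0.7, -0.0, -1.2]
width: 0.0488
t 6.2 p [0.4433 0.3314 0.2127] yaw 9.99 j [-0.29  0.34 -0.54  1.82  0.2   1.04 -2.3 ] tilt 0.1
 units now [ 7.6  10.35 -2.36]
 spin 4.92 then [11.71  5.26 -2.36]
```

View pics/s3.png

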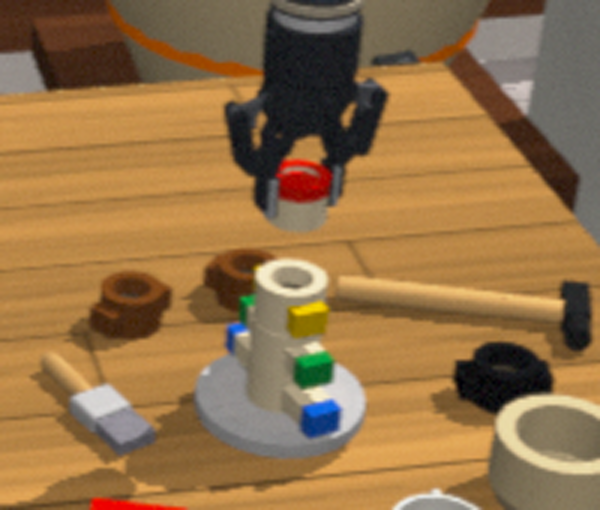

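View pics/w3.png

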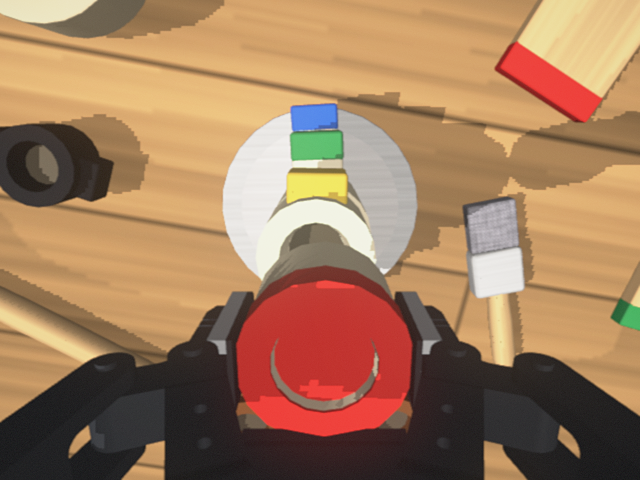

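Collar held with the shoulder left behind undisturbed. I'll measure its offset in the hand and head for the red board.

```bash
python3 - <<'E'
from m import *
o,M,a=st();c=robot.read_camera('wrist')
W=cloud(c,o);m=masks(c["pixels"])["red"]
p0=np.array(o["tcp_pos"]);P=(W-p0)@M
m=m&(abs(P[...,2]+.035)<.02)
p=P[m];print(np.percentile(p[:,2],[1,10,50,90]).round(4))
top=p[p[:,2]<np.percentile(p[:,2],1)+.006]
print(cv2.minEnclosingCircle(top[:,:2].astype(np.float32)),top.min(0).round(4),top.max(0).round(4))
E
for i in 1 2;do python3 -m creep '[{"fingers":0,"delta_pos":[0.42,0.58,-0.13],"spin":0},{"fingers":0,"delta_pos":[0.45,0.62,-0.15],"spin":0},{"fingers":0,"delta_pos":[0.45,0.62,-0.15],"spin":0},{"fingers":0,"delta_pos":[0.45,0.62,-0.15],"spin":0},{"fingers":0,"delta_pos":[0.45,0.62,-0.15],"spin":0},{"fingers":0,"delta_pos":[0.45,0.62,-0.15],"spin":0},{"fingers":0,"delta_pos":[0.45,0.62,-0.15],"spin":0},{"fingers":0,"delta_pos":[0.45,0.62,-0.15],"spin":0}]';done
python3 - <<'E'
from m import *
go(.629,.154,.26)
c=robot.read_camera('wrist');save(c,'w4')
E
```

```text
[-0.0368 -0.0361 -0.0352 -0.0309]
((4.004259972134605e-05, -0.0005333393928594887), 0.026356149464845657) [-0.0235 -0.0254 -0.0375] [ 0.0263  0.0239 -0.0308]
time: 7.02
tcp_pos: [0.5308, 0.2462, 0.2343]
tcp_rot: [0.001, 0.996, 0.087, -0.001]
contact_force: [-0.2, 1.3, -1.1]
width: 0.0487
time: 7.68
tcp_pos: [0.6196, 0.1619, 0.2597]
tcp_rot: [0.0, 0.996, 0.087, -0.0]
contact_force: [-0.0, -0.6, -1.2]
width: 0.0487
t 7.68 p [0.6196 0.1619 0.2597] yaw 9.99 j [-0.    0.43 -0.45  1.57  0.2   1.19 -1.88] tilt 0.0
 units now [ 0.4   0.47 -0.01]
```

View pics/w4.png

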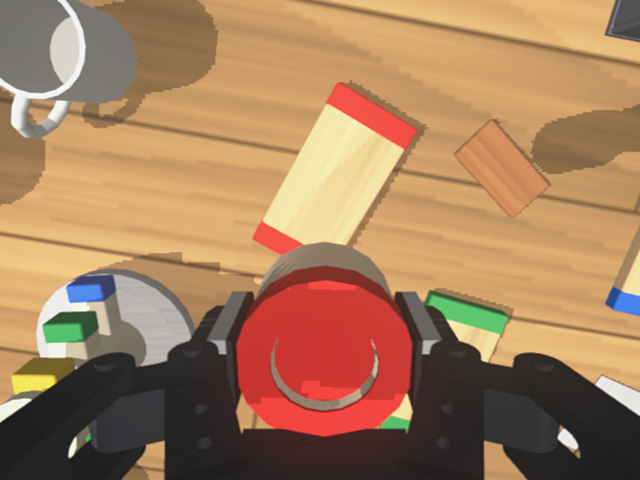

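The held collar is centred in the tool, with its underside about 5 mm below the TCP. The red board lies ahead at px (335,170). I'll check it in this view as well.

```bash
cat >> m.py <<'E'
def board(c,o,col,cen,rad=.13):
    W=cloud(c,o) if o is not None else cloud(c)
    near=(np.hypot(W[...,0]-cen[0],W[...,1]-cen[1])<rad)&(W[...,2]>.009)&(W[...,2]<.021)
    m=(masks(c["pixels"])[col]&near).astype(np.uint8)
    n,l,s,ce=cv2.connectedComponentsWithStats(m);cs=[]
    for i in np.argsort(-s[1:,4])[:2]+1:
        p=W[l==i];(r,sz,ang)=cv2.minAreaRect(p[:,:2].astype(np.float32));cs.append(np.array(r));print("  end",s[i,4],np.round(r,4),np.round(sz,4))
    if len(cs)==2:
        d=cs[1]-cs[0];print(" board",col,((cs[0]+cs[1])/2).round(4),"len",np.linalg.norm(d).round(4),"yaw",((np.degrees(np.arctan2(d[1],d[0]))+90)%180-90).round(1))
E
python3 - <<'E'
from m import *
o=robot.get_obs();c=robot.read_camera('wrist');board(c,o,"red",(.629,.154))
board(robot.read_camera('top'),None,"red",(.629,.154))
c=robot.read_camera('top');
for k,p in (("green",(.458,.009)),("blue",(.634,-.181)),("yellow",(.445,-.33))):board(c,None,k,p)
c=robot.read_camera('scene')
for k,p in (("green",(.458,.009)),("blue",(.634,-.181)),("yellow",(.445,-.33))):board(c,None,k,p)
E
```

```text
end 2085 [0.6953 0.1338] [0.0792 0.0194]
  end 719 [0.5701 0.1992] [0.0408 0.0184]
 board red [0.6327 0.1665] len 0.1412 yaw -27.6
  end 208 [0.56   0.1775] [0.0778 0.0202]
  end 57 [0.3898 0.0433] [0.0262 0.0162]
  end 219 [ 0.5623 -0.1773] [0.0797 0.0206]
  end 180 [ 0.7031 -0.1852] [0.0805 0.017 ]
 board blue [ 0.6327 -0.1812] len 0.141 yaw -3.2
  end 212 [ 0.3749 -0.3392] [0.0187 0.0803]
  end 196 [ 0.5143 -0.3206] [0.0186 0.0788]
 board yellow [ 0.4446 -0.3299] len 0.1406 yaw 7.6
  end 187 [0.5299 0.0015] [0.0748 0.0243]
  end 68 [0.387 0.019] [0.0749 0.0218]
 board green [0.4584 0.0103] len 0.1439 yaw -7.0
  end 276 [ 0.7062 -0.1845] [0.0771 0.025 ]
  end 134 [ 0.5646 -0.176 ] [0.0762 0.024 ]
 board blue [ 0.6354 -0.1803] len 0.1418 yaw -3.5
  end 130 [ 0.5145 -0.3203] [0.0281 0.0751]
  end 93 [ 0.3781 -0.3388] [0.0228 0.0746]
 board yellow [ 0.4463 -0.3295] len 0.1376 yaw 7.7
```

```bash
python3 -c "
from h import *
go(.6285,.1555,.03)"
python3 -m creep '[{"fingers":0,"delta_pos":[0.38,0.4,0],"spin":0},{"fingers":0,"delta_pos":[0,0,0.5],"spin":0},{"fingers":0,"delta_pos":[0,0,1],"spin":0},{"fingers":0,"delta_pos":[0,0,1],"spin":0},{"fingers":0,"delta_pos":[0,0,1],"spin":0},{"fingers":0,"delta_pos":[0,0,1],"spin":0},{"fingers":0,"delta_pos":[0,0,1],"spin":0},{"fingers":0,"delta_pos":[0,0,1],"spin":0}]'
python3 -m creep '[{"fingers":0,"delta_pos":[0,0,1],"spin":0},{"fingers":0,"delta_pos":[0,0,1],"spin":0},{"fingers":0,"delta_pos":[0,0,1],"spin":0},{"fingers":0,"delta_pos":[0,0,1],"spin":0},{"fingers":0,"delta_pos":[0,0,0.6],"spin":0},{"fingers":0,"delta_pos":[0,0,0.4],"spin":0},{"fingers":0,"delta_pos":[0,0,0],"spin":0},{"fingers":0,"delta_pos":[0,0,0],"spin":0}]'
python3 -c "
from h import *
go(.6285,.1555,.02)"
```

```text
t 7.93 p [0.6178 0.1638 0.2593] yaw 10.06 j [-0.    0.43 -0.45  1.57  0.19  1.19 -1.88] tilt 0.07
 units now [ 0.46  0.51 11.46]
time: 8.6
tcp_pos: [0.6269, 0.1564, 0.1278]
tcp_rot: [0.0, 0.996, 0.087, -0.0]
contact_force: [-0.3, 0.0, -0.7]
width: 0.0488
time: 9.27
tcp_pos: [0.6276, 0.1567, 0.0296]
tcp_rot: [-0.0, 0.996, 0.087, 0.0]
contact_force: [-0.6, -0.9, -0.7]
width: 0.0487
t 9.27 p [0.6276 0.1567 0.0296] yaw 10.01 j [-0.05  0.68 -0.37  1.75  0.33  0.78 -1.98] tilt 0.02
 units now [0.03 0.06 0.48]
```

```bash
python3 -m creep '[{"fingers":0,"delta_pos":[0,0,0.2],"spin":0},{"fingers":0,"delta_pos":[0,0,0.1],"spin":0},{"fingers":0,"delta_pos":[0,0,0.05],"spin":0},{"fingers":0,"delta_pos":[0,0,0.05],"spin":0},{"fingers":0,"delta_pos":[0,0,0],"spin":0}]'
python3 -m creep '[{"fingers":0,"delta_pos":[0,0,0.05],"spin":0},{"fingers":0,"delta_pos":[0,0,0],"spin":0}]'
```

```text
time: 9.68
tcp_pos: [0.6275, 0.1564, 0.0217]
tcp_rot: [0.0, 0.996, 0.087, 0.0]
contact_force: [0.1, 0.1, -0.1]
width: 0.0486
time: 9.85
tcp_pos: [0.6277, 0.1564, 0.0208]
tcp_rot: [0.0, 0.996, 0.087, 0.0]
contact_force: [-0.3, 0.3, -0.1]
width: 0.0487
```

```bash
python3 -m creep '[{"fingers":0,"delta_pos":[0,0,0.05],"spin":0},{"fingers":0,"delta_pos":[0,0,0],"spin":0}]'
python3 -m creep '[{"fingers":0,"delta_pos":[0,0,0.05],"spin":0},{"fingers":0,"delta_pos":[0,0,0],"spin":0}]'
```

```text
time: 10.02
tcp_pos: [0.6277, 0.1565, 0.0207]
tcp_rot: [0.0, 0.996, 0.087, 0.0]
contact_force: [-2.6, -0.4, 5.2]
width: 0.0486
time: 10.18
tcp_pos: [0.6277, 0.1565, 0.0207]
tcp_rot: [0.0, 0.996, 0.087, 0.0]
contact_force: [-4.7, -2.2, 11.2]
width: 0.0485
```

Contact shows at TCP z 0.0207 with an upward force of 5–11 N. Release and rise.

```bash
python3 -m creep '[{"fingers":0.6,"delta_pos":[0,0,-0.05],"spin":0},{"fingers":0.8,"delta_pos":[0,0,0],"spin":0},{"fingers":1,"delta_pos":[0,0,0],"spin":0},{"fingers":1,"delta_pos":[0,0,0],"spin":0},{"fingers":1,"delta_pos":[0,0,0],"spin":0},{"fingers":1,"delta_pos":[0,0,0],"spin":0},{"fingers":1,"delta_pos":[0,0,-0.3],"spin":0},{"fingers":1,"delta_pos":[0,0,-0.6],"spin":0}]'
python3 -m creep '[{"fingers":1,"delta_pos":[0,0,-1],"spin":0},{"fingers":1,"delta_pos":[0,0,-1],"spin":0},{"fingers":1,"delta_pos":[0,0,-1],"spin":0},{"fingers":1,"delta_pos":[0,0,-1],"spin":0},{"fingers":1,"delta_pos":[0,0,-1],"spin":0},{"fingers":1,"delta_pos":[0,0,-1],"spin":0},{"fingers":1,"delta_pos":[0,0,-1],"spin":0},{"fingers":1,"delta_pos":[0,0,-1],"spin":0}]'
python3 - <<'E'
from m import *
go(.444,.334,.24,8)
o=robot.get_obs();c=robot.read_camera('wrist');save(c,'w5');ring(c,o,.048,.065,(.6285,.1555),.06);board(c,o,"red",(.629,.154))
E
```

```text
time: 10.85
tcp_pos: [0.6262, 0.156, 0.0366]
tcp_rot: [0.0, 0.996, 0.087, -0.002]
contact_force: [0.2, 0.1, 0.3]
width: 0.0855
time: 11.52
tcp_pos: [0.6274, 0.1566, 0.2]
tcp_rot: [-0.0, 0.996, 0.087, 0.001]
contact_force: [-0.1, 0.8, -0.4]
width: 0.0854
t 11.52 p [0.6274 0.1566 0.2   ] yaw 10.01 j [-0.    0.49 -0.44  1.62  0.23  1.08 -1.89] tilt 0.09
 units now [ -7.48 -10.33  -2.01]
 spin 0.33 then [ -7.84 -10.06  -2.01]
 n 4332 enclosing 0.6277 0.1578 r 0.0258 ext [0.6277 0.1575 0.0534] [0.0509 0.0508 0.0107] z 0.0557
  end 2936 [0.6952 0.1336] [0.0799 0.0195]
  end 2056 [0.5639 0.1812] [0.0789 0.019 ]
 board red [0.6296 0.1574] len 0.1397 yaw -19.9
```

View pics/w5.png

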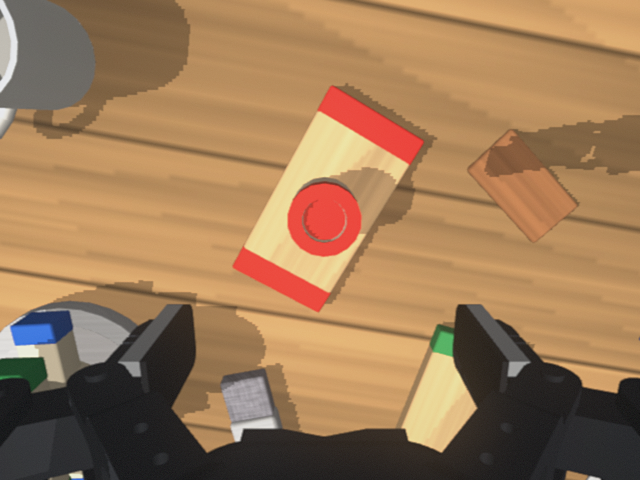

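The collar stands at px (325,218), within about 2 mm of the red board's centre. Back to the stack for the shoulder.

```bash
python3 -m creep '[{"fingers":1,"delta_pos":[-0.65,-0.84,-0.22],"spin":0.3},{"fingers":1,"delta_pos":[-0.65,-0.84,-0.22],"spin":0},{"fingers":1,"delta_pos":[-0.65,-0.84,-0.22],"spin":0},{"fingers":1,"delta_pos":[-0.65,-0.84,-0.22],"spin":0},{"fingers":1,"delta_pos":[-0.65,-0.84,-0.22],"spin":0},{"fingers":1,"delta_pos":[-0.65,-0.84,-0.22],"spin":0},{"fingers":1,"delta_pos":[-0.65,-0.84,-0.22],"spin":0},{"fingers":1,"delta_pos":[-0.65,-0.84,-0.22],"spin":0}]'
python3 -m creep '[{"fingers":1,"delta_pos":[-0.65,-0.84,-0.22],"spin":0},{"fingers":1,"delta_pos":[-0.65,-0.84,-0.22],"spin":0},{"fingers":1,"delta_pos":[-0.65,-0.84,-0.22],"spin":0},{"fingers":1,"delta_pos":[-0.65,-0.84,-0.22],"spin":0},{"fingers":1,"delta_pos":[0,0,0],"spin":0}]'
cat >> m.py <<'E'
def lugs(c,o,col,z,cen=(.444,.333),rad=.1):
    W=cloud(c,o) if o is not None else cloud(c)
    near=(np.hypot(W[...,0]-cen[0],W[...,1]-cen[1])<rad)&(W[...,2]>z-.003)&(W[...,2]<z+.004)
    m=(masks(c["pixels"])[col]&near).astype(np.uint8)
    n,l,s,ce=cv2.connectedComponentsWithStats(m);cs=[]
    for i in np.argsort(-s[1:,4])[:2]+1:
        p=W[l==i];(r,sz,ang)=cv2.minAreaRect(p[:,:2].astype(np.float32));cs.append(np.array(r));print("  lug",s[i,4],ce[i].round(),np.round(r,4),np.round(sz,4),round(ang,1))
    if len(cs)==2:
        d=cs[1]-cs[0];print(" lugs",col,((cs[0]+cs[1])/2).round(4),"len",np.linalg.norm(d).round(4),"yaw",((np.degrees(np.arctan2(d[1],d[0]))+90)%180-90).round(1))
E
python3 - <<'E'
from m import *
go(.444,.334,.115,8)
o=robot.get_obs();c=robot.read_camera('wrist');save(c,'w6');ring(c,o,.144,.158,(.444,.334),.06);lugs(c,o,"yellow",.140);lugs(c,o,"green",.1);lugs(c,o,"blue",.06)
E
```

```text
time: 12.23
tcp_pos: [0.5039, 0.2749, 0.2339]
tcp_rot: [-0.0, 0.997, 0.072, 0.001]
contact_force: [-0.8, 1.5, -0.3]
width: 0.0853
time: 12.65
tcp_pos: [0.44, 0.3377, 0.2525]
tcp_rot: [-0.002, 0.997, 0.075, 0.001]
contact_force: [0.3, 0.7, -0.7]
width: 0.0857
t 12.65 p [0.44   0.3377 0.2525] yaw 8.64 j [-0.29  0.3  -0.55  1.77  0.17  1.11 -2.31] tilt 0.22
 units now [0.16 0.24 6.88]
 spin 0.11 then [0.16 0.24 6.88]
 n 5532 enclosing 0.4424 0.3363 r 0.03 ext [0.4425 0.3363 0.1486] [0.0594 0.0593 0.0092] z 0.1507
  lug 8 [338. 104.] [0.5185 0.3404] [0.0007 0.0045] 0.1
  lug 4 [342. 114.] [0.5115 0.3363] [0.0022 0.    ] 9.4
 lugs blue [0.515  0.3384] len 0.008 yaw 30.6
```

View pics/w6.png

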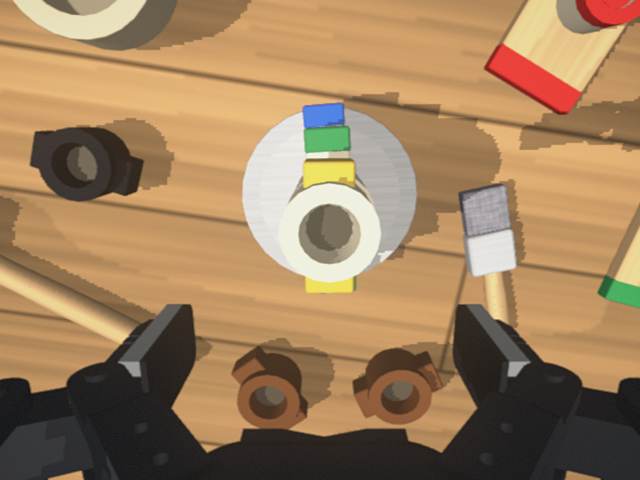

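The shoulder's ring is at px (330,232), with its yellow lugs at (329,172) and (330,285). I need to loosen the colour mask to get the yaw.

```bash
sed -i 's/S>170/S>130/' m.py
python3 - <<'E'
from m import *
go(.443,.335,.115,8)
o=robot.get_obs();c=robot.read_camera('wrist');
h=cv2.cvtColor(c["pixels"],cv2.COLOR_RGB2HSV);print(h[172,329],h[285,330],h[139,327],h[113,323]);W=cloud(c,o);print(W[172,329],W[139,327],W[113,323])
lugs(c,o,"yellow",.140);lugs(c,o,"green",.1);lugs(c,o,"blue",.06)
E
```

```text
t 12.7 p [0.4419 0.3357 0.2519] yaw 8.5 j [-0.29  0.3  -0.54  1.77  0.17  1.11 -2.31] tilt 0.15
 units now [0.04 0.05 6.85]
 spin 0.08 then [0.04 0.05 6.85]
[ 28 151 238] [ 27 134 238] [ 65 128 185] [110 164 228]
[0.47932361 0.33909995 0.1424681 ] [0.4959714  0.34256992 0.10057684] [0.51253286 0.3478591  0.062679  ]
  lug 872 [322. 175.] [0.4758 0.3416] [0.013  0.0288] 11.0
  lug 498 [324. 289.] [0.4073 0.331 ] [0.01   0.0285] 7.6
 lugs yellow [0.4415 0.3363] len 0.0693 yaw 8.8
  lug 103 [339. 141.] [0.4961 0.3351] [0.0136 0.008 ] 8.5
  lug 11 [312. 153.] [0.4857 0.3515] [0.0006 0.006 ] 8.7
 lugs green [0.4909 0.3433] len 0.0194 yaw -57.5
  lug 816 [319. 117.] [0.5091 0.3502] [0.0152 0.0294] 13.2
```

```bash
python3 -m creep '[{"fingers":1,"delta_pos":[0.02,0,0.8],"spin":0},{"fingers":1,"delta_pos":[0,0,1],"spin":0},{"fingers":1,"delta_pos":[0,0,1],"spin":0},{"fingers":1,"delta_pos":[0,0,1],"spin":0},{"fingers":1,"delta_pos":[0,0,1],"spin":0},{"fingers":1,"delta_pos":[0,0,1],"spin":0},{"fingers":1,"delta_pos":[0,0,1],"spin":0},{"fingers":0.6,"delta_pos":[0,0,0],"spin":0}]'
python3 -m creep '[{"fingers":0.4,"delta_pos":[0,0,0],"spin":0},{"fingers":0,"delta_pos":[0,0,0],"spin":0},{"fingers":0,"delta_pos":[0,0,0],"spin":0},{"fingers":0,"delta_pos":[0,0,0],"spin":0},{"fingers":0,"delta_pos":[0,0,0],"spin":0},{"fingers":0,"delta_pos":[0,0,0],"spin":0}]'
python3 -m creep '[{"fingers":0,"delta_pos":[0,0,-0.1],"spin":0},{"fingers":0,"delta_pos":[0,0,-0.4],"spin":0},{"fingers":0,"delta_pos":[0,0,-0.8],"spin":0},{"fingers":0,"delta_pos":[0,0,-0.8],"spin":0},{"fingers":0,"delta_pos":[0,0,-1],"spin":0},{"fingers":0,"delta_pos":[0,0,-1],"spin":0},{"fingers":0,"delta_pos":[0,0,0],"spin":0}]'
python3 - <<'E'
from m import *
go(.52,0,.26,7.7)
o=robot.get_obs();c=robot.read_camera('wrist');save(c,'w7')
c=robot.read_camera('scene');save(c,'s7',(320,150,520,320),3)
E
```

```text
time: 13.42
tcp_pos: [0.4434, 0.3299, 0.1106]
tcp_rot: [0.002, 0.998, 0.07, -0.003]
contact_force: [0.1, -1.2, 0.0]
width: 0.0755
time: 13.92
tcp_pos: [0.4446, 0.3333, 0.1149]
tcp_rot: [-0.0, 0.997, 0.071, 0.001]
contact_force: [-0.1, -0.6, 1.2]
width: 0.0586
time: 14.5
tcp_pos: [0.4459, 0.3354, 0.2009]
tcp_rot: [-0.002, 0.997, 0.072, 0.003]
contact_force: [-1.0, 1.0, -1.3]
width: 0.0585
t 14.5 p [0.4459 0.3354 0.2009] yaw 8.2 j [-0.3   0.35 -0.53  1.83  0.21  1.   -2.34] tilt 0.48
 units now [ 1.3  17.12 -3.02]
 spin 0.08 then [ 1.45 17.1  -3.02]
```

View pics/s7.png

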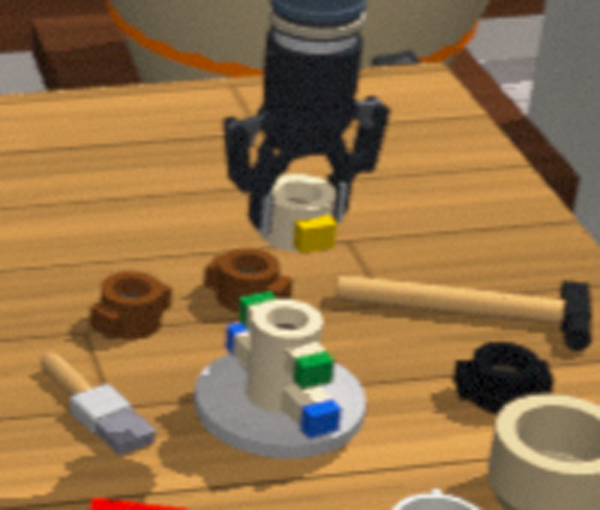

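View pics/w7.png

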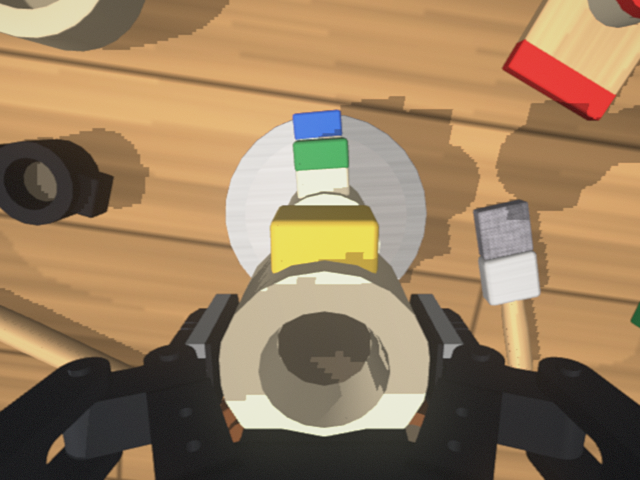

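The shoulder is held upright, and the belly stayed put with its green lugs visible. Carry it to the yellow board.

```bash
for i in 1 2;do python3 -m creep '[{"fingers":0,"delta_pos":[0.2,0.8,-0.15],"spin":0},{"fingers":0,"delta_pos":[0.2,1,-0.15],"spin":0},{"fingers":0,"delta_pos":[0.2,1,-0.15],"spin":0},{"fingers":0,"delta_pos":[0.2,1,-0.15],"spin":0},{"fingers":0,"delta_pos":[0.2,1,-0.15],"spin":0},{"fingers":0,"delta_pos":[0.2,1,-0.15],"spin":0},{"fingers":0,"delta_pos":[0.2,1,-0.15],"spin":0},{"fingers":0,"delta_pos":[0.2,1,-0.15],"spin":0}]';done
python3 -c "
from h import *
go(.4455,-.3297,.2,7.7)"
```

```text
time: 15.27
tcp_pos: [0.4974, 0.182, 0.2189]
tcp_rot: [0.0, 0.997, 0.072, -0.001]
contact_force: [0.7, 0.6, -1.2]
width: 0.0586
time: 15.93
tcp_pos: [0.5513, 0.0325, 0.2428]
tcp_rot: [0.0, 0.997, 0.072, -0.002]
contact_force: [0.4, -0.6, -1.3]
width: 0.0589
t 15.93 p [0.5513 0.0325 0.2428] yaw 8.2 j [ 0.19  0.29 -0.4   1.79  0.13  1.09 -1.68] tilt 0.18
 units now [-7.81 17.17  2.16]
 spin 0.08 then [-7.66 17.24  2.16]
```

```bash
for i in 1 2;do python3 -m creep '[{"fingers":0,"delta_pos":[-0.43,0.95,0],"spin":0},{"fingers":0,"delta_pos":[-0.43,0.95,0],"spin":0},{"fingers":0,"delta_pos":[-0.43,0.95,0],"spin":0},{"fingers":0,"delta_pos":[-0.43,0.95,0],"spin":0},{"fingers":0,"delta_pos":[-0.43,0.95,0],"spin":0},{"fingers":0,"delta_pos":[-0.43,0.95,0],"spin":0},{"fingers":0,"delta_pos":[-0.43,0.95,0],"spin":0},{"fingers":0,"delta_pos":[-0.43,0.95,0],"spin":0}]';done
cat >> m.py <<'E'
def held(c,o,M):
    W=cloud(c,o);P=(W-np.array(o["tcp_pos"]))@M
    m=(abs(P[...,2]+.035)<.006)&(np.hypot(P[...,0],P[...,1])<.033)
    p=P[m];print(" held top z",np.median(p[:,2]).round(4),"x",p[:,0].min().round(4),p[:,0].max().round(4),"y",p[:,1].min().round(4),p[:,1].max().round(4))
E
python3 - <<'E'
from m import *
go(.4455,-.3297,.2,7.7)
o,M,a=st();c=robot.read_camera('wrist');save(c,'w8');board(c,o,"yellow",(.4455,-.3297));held(c,o,M)
W=cloud(c,o);P=(W-np.array(o["tcp_pos"]))@M
m=masks(c["pixels"])["yellow"]&(P[...,2]<0);p=P[m&(abs(P[...,2]+.0245)<.004)];print(len(p),p.min(0),p.max(0),cv2.minAreaRect(p[:,:2].astype(np.float32)))
E
```

```text
time: 16.6
tcp_pos: [0.5042, -0.1274, 0.2427]
tcp_rot: [-0.0, 0.997, 0.072, -0.001]
contact_force: [0.5, -0.5, -1.1]
width: 0.059
time: 17.27
tcp_pos: [0.4579, -0.2874, 0.2427]
tcp_rot: [-0.001, 0.997, 0.072, -0.001]
contact_force: [0.5, -0.2, -1.4]
width: 0.0585
t 17.27 p [ 0.4579 -0.2874  0.2427] yaw 8.2 j [ 0.67  0.25 -0.22  1.83  0.06  1.07 -1.01] tilt 0.18
 units now [-0.91  2.01  2.13]
 spin 0.08 then [-0.89  2.02  2.13]
  end 2126 [ 0.5153 -0.3173] [0.018  0.0777]
  end 70 [ 0.3856 -0.3713] [0.0145 0.0068]
 board yellow [ 0.4504 -0.3443] len 0.1405 yaw 22.6
 held top z -0.0358 x -0.0236 0.0289 y -0.0312 0.0311
3440 [ 0.02504406 -0.01512054 -0.02838649] [ 0.03871478  0.01319725 -0.02420423] ((0.032203152775764465, -0.0009083226323127747), (0.02848602645099163, 0.013572080060839653), 88.43570709228516)
```

View pics/w8.png

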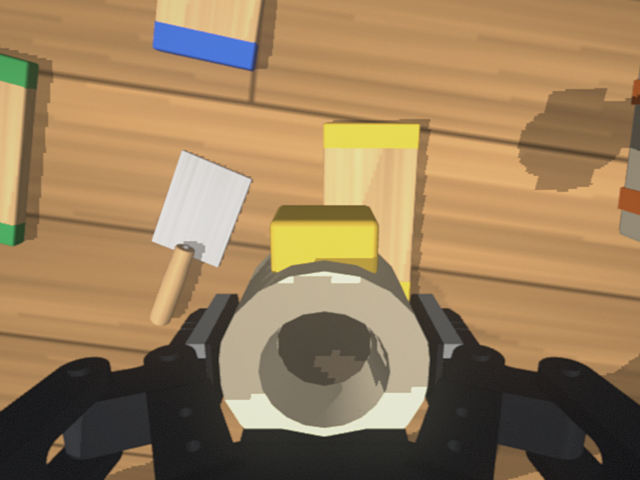

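The yellow board's far end is at px (372,136). The held shoulder is well aligned, sitting about 1.5 mm back in the hand. Lower it.

```bash
python3 -c "
from h import *
go(.447,-.3285,.03)"
python3 -m creep '[{"fingers":0,"delta_pos":[-0.4,0.9,0],"spin":0},{"fingers":0,"delta_pos":[-0.4,1,0],"spin":0},{"fingers":0,"delta_pos":[0,0,0.5],"spin":0},{"fingers":0,"delta_pos":[0,0,1],"spin":0},{"fingers":0,"delta_pos":[0,0,1],"spin":0},{"fingers":0,"delta_pos":[0,0,1],"spin":0},{"fingers":0,"delta_pos":[0,0,1],"spin":0},{"fingers":0,"delta_pos":[0,0,1],"spin":0}]'
python3 -m creep '[{"fingers":0,"delta_pos":[0,0,1],"spin":0},{"fingers":0,"delta_pos":[0,0,1],"spin":0},{"fingers":0,"delta_pos":[0,0,1],"spin":0},{"fingers":0,"delta_pos":[0,0,1],"spin":0},{"fingers":0,"delta_pos":[0,0,0.6],"spin":0},{"fingers":0,"delta_pos":[0,0,0.4],"spin":0},{"fingers":0,"delta_pos":[0,0,0],"spin":0},{"fingers":0,"delta_pos":[0,0,0],"spin":0}]'
python3 -c "
from h import *
go(.447,-.3285,.02,7.7)"
```

```text
t 17.32 p [ 0.4558 -0.2927  0.2426] yaw 7.82 j [ 0.67  0.25 -0.22  1.83  0.07  1.07 -1.  ] tilt 0.25
 units now [-0.64  1.7  10.63]
time: 17.98
tcp_pos: [0.4479, -0.3257, 0.132]
tcp_rot: [-0.001, 0.997, 0.072, -0.001]
contact_force: [0.3, 0.3, -1.9]
width: 0.0586
time: 18.65
tcp_pos: [0.4488, -0.3266, 0.0342]
tcp_rot: [-0.0, 0.997, 0.072, -0.0]
contact_force: [0.2, -1.0, -1.0]
width: 0.0582
t 18.65 p [ 0.4488 -0.3266  0.0342] yaw 8.21 j [ 0.68  0.53 -0.17  1.98  0.14  0.64 -1.  ] tilt 0.01
 units now [-0.1   0.08  0.71]
 spin 0.08 then [-0.1   0.08  0.71]
```

```bash
python3 -m creep '[{"fingers":0,"delta_pos":[-0.1,0.08,0.2],"spin":0},{"fingers":0,"delta_pos":[0,0,0.2],"spin":0},{"fingers":0,"delta_pos":[0,0,0.1],"spin":0},{"fingers":0,"delta_pos":[0,0,0.05],"spin":0},{"fingers":0,"delta_pos":[0,0,0.05],"spin":0},{"fingers":0,"delta_pos":[0,0,0],"spin":0}]'
python3 -m creep '[{"fingers":0,"delta_pos":[0,0,0.05],"spin":0},{"fingers":0,"delta_pos":[0,0,0],"spin":0}]'
python3 -m creep '[{"fingers":0,"delta_pos":[0,0,0.05],"spin":0},{"fingers":0,"delta_pos":[0,0,0],"spin":0}]'
```

```text
time: 19.15
tcp_pos: [0.447, -0.3286, 0.0223]
tcp_rot: [0.0, 0.997, 0.071, 0.0]
contact_force: [0.4, -0.5, -1.6]
width: 0.0588
time: 19.32
tcp_pos: [0.447, -0.3286, 0.0213]
tcp_rot: [0.0, 0.997, 0.071, 0.0]
contact_force: [-0.7, -0.8, -1.2]
width: 0.0587
time: 19.48
tcp_pos: [0.4469, -0.3286, 0.0202]
tcp_rot: [-0.0, 0.997, 0.071, -0.0]
contact_force: [-0.6, -0.6, -1.1]
width: 0.0585
```

```bash
python3 -m creep '[{"fingers":0,"delta_pos":[0,0,0.05],"spin":0},{"fingers":0,"delta_pos":[0,0,0],"spin":0}]'
python3 -m creep '[{"fingers":0,"delta_pos":[0,0,0.05],"spin":0},{"fingers":0,"delta_pos":[0,0,0],"spin":0}]'
```

```text
time: 19.65
tcp_pos: [0.447, -0.3287, 0.0199]
tcp_rot: [0.0, 0.997, 0.071, -0.0]
contact_force: [-0.5, 0.5, 3.0]
width: 0.0589
time: 19.82
tcp_pos: [0.447, -0.3287, 0.0199]
tcp_rot: [0.0, 0.997, 0.071, -0.0]
contact_force: [-3.3, 2.2, 12.8]
width: 0.0587
```

Contact at TCP z 0.0199. Release.

```bash
python3 -m creep '[{"fingers":0.7,"delta_pos":[0,0,-0.05],"spin":0},{"fingers":0.85,"delta_pos":[0,0,0],"spin":0},{"fingers":1,"delta_pos":[0,0,0],"spin":0},{"fingers":1,"delta_pos":[0,0,0],"spin":0},{"fingers":1,"delta_pos":[0,0,0],"spin":0},{"fingers":1,"delta_pos":[0,0,0],"spin":0},{"fingers":1,"delta_pos":[0,0,-0.3],"spin":0},{"fingers":1,"delta_pos":[0,0,-0.6],"spin":0}]'
python3 -m creep '[{"fingers":1,"delta_pos":[0,0,-1],"spin":0},{"fingers":1,"delta_pos":[0,0,-1],"spin":0},{"fingers":1,"delta_pos":[0,0,-1],"spin":0},{"fingers":1,"delta_pos":[0,0,-1],"spin":0},{"fingers":1,"delta_pos":[0,0,-1],"spin":0},{"fingers":1,"delta_pos":[0,0,-1],"spin":0},{"fingers":1,"delta_pos":[0,0,-1],"spin":0},{"fingers":1,"delta_pos":[0,0,-1],"spin":0}]'
python3 - <<'E'
from m import *
go(.54,0,.24,10)
o=robot.get_obs();c=robot.read_camera('wrist');save(c,'w9');ring(c,o,.048,.065,(.447,-.3285),.06);board(c,o,"yellow",(.447,-.3285));lugs(c,o,"yellow",.045,(.447,-.3285))
E
```

```text
time: 20.48
tcp_pos: [0.446, -0.328, 0.0367]
tcp_rot: [-0.001, 0.997, 0.072, -0.001]
contact_force: [0.5, -0.4, -0.4]
width: 0.0855
time: 21.15
tcp_pos: [0.4469, -0.3286, 0.1997]
tcp_rot: [0.0, 0.997, 0.071, 0.001]
contact_force: [0.3, 0.3, -0.4]
width: 0.0852
t 21.15 p [ 0.4469 -0.3286  0.1997] yaw 8.2 j [ 0.72  0.31 -0.2   1.85  0.07  0.98 -0.94] tilt 0.09
 units now [  6.95 -15.59  -2.02]
 spin -0.3 then [  7.44 -15.37  -2.02]
 n 4182 enclosing 0.4461 -0.3303 r 0.0392 ext [ 0.446 -0.328  0.053] [0.0776 0.0593 0.01  ] z 0.0557
  end 2830 [ 0.5153 -0.3175] [0.0183 0.0775]
  end 1984 [ 0.3781 -0.3363] [0.0189 0.0771]
 board yellow [ 0.4467 -0.3269] len 0.1384 yaw 7.8
  lug 565 [322. 170.] [ 0.4789 -0.3231] [0.0124 0.0269] 9.2
  lug 374 [323. 268.] [ 0.4106 -0.3328] [0.0095 0.027 ] 8.7
 lugs yellow [ 0.4447 -0.328 ] len 0.069 yaw 8.1
```

View pics/w9.png

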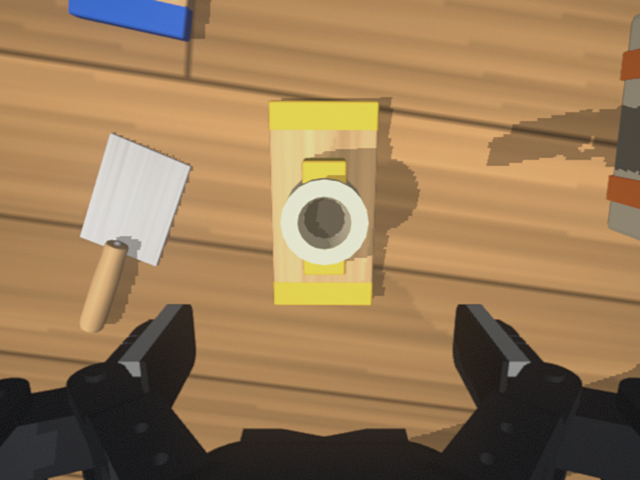

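The shoulder is centred on the yellow board (px 324,222) with its lugs along the board, aligned to within half a degree. Back for the belly.

```bash
for i in 1 2; do python3 -m creep '[{"fingers":1,"delta_pos":[0.46,-0.96,-0.1],"spin":-0.17},{"fingers":1,"delta_pos":[0.46,-0.96,-0.1],"spin":0},{"fingers":1,"delta_pos":[0.46,-0.96,-0.1],"spin":0},{"fingers":1,"delta_pos":[0.46,-0.96,-0.1],"spin":0},{"fingers":1,"delta_pos":[0.46,-0.96,-0.1],"spin":0},{"fingers":1,"delta_pos":[0.46,-0.96,-0.1],"spin":0},{"fingers":1,"delta_pos":[0.46,-0.96,-0.1],"spin":0},{"fingers":1,"delta_pos":[0.46,-0.96,-0.1],"spin":0}]';done; python3 -c "
from h import *
go(.443,.335,.22,11.5)"
```

```text
time: 21.87
tcp_pos: [0.4955, -0.1643, 0.2145]
tcp_rot: [0.0, 0.997, 0.08, 0.001]
contact_force: [0.4, -0.2, 0.3]
width: 0.0852
time: 22.53
tcp_pos: [0.5409, -0.0002, 0.2305]
tcp_rot: [0.0, 0.996, 0.089, 0.001]
contact_force: [-0.0, 0.1, -0.3]
width: 0.0854
t 22.53 p [ 5.409e-01 -2.000e-04  2.305e-01] yaw 10.24 j [ 0.24  0.28 -0.38  1.84  0.12  1.05 -1.58] tilt 0.07
 units now [ -1.84 -17.36   0.51]
 spin -0.21 then [ -1.46 -17.4    0.51]
```

```bash
for i in 1 2; do python3 -m creep '[{"fingers":1,"delta_pos":[-0.1,-1,0],"spin":-0.1},{"fingers":1,"delta_pos":[-0.1,-1,0],"spin":0},{"fingers":1,"delta_pos":[-0.1,-1,0],"spin":0},{"fingers":1,"delta_pos":[-0.1,-1,0],"spin":0},{"fingers":1,"delta_pos":[-0.1,-1,0],"spin":0},{"fingers":1,"delta_pos":[-0.1,-1,0],"spin":0},{"fingers":1,"delta_pos":[-0.1,-1,0],"spin":0},{"fingers":1,"delta_pos":[-0.1,-1,0],"spin":0}]';done
python3 -m creep '[{"fingers":1,"delta_pos":[0,-1,0],"spin":0},{"fingers":1,"delta_pos":[0,-0.3,0],"spin":0},{"fingers":1,"delta_pos":[0,0,0],"spin":0},{"fingers":1,"delta_pos":[0,0,0],"spin":0}]'
python3 - <<'E'
from m import *
go(.443,.335,.075,11.5)
o=robot.get_obs();c=robot.read_camera('wrist');save(c,'w10');ring(c,o,.105,.118,(.444,.334),.06);lugs(c,o,"green",.1);lugs(c,o,"blue",.06)
E
```

```text
time: 23.2
tcp_pos: [0.4949, 0.1538, 0.2303]
tcp_rot: [0.0, 0.996, 0.094, 0.001]
contact_force: [0.5, -0.0, 0.5]
width: 0.0853
time: 23.87
tcp_pos: [0.4477, 0.3075, 0.2303]
tcp_rot: [0.0, 0.995, 0.1, 0.001]
contact_force: [-0.5, 0.7, -0.1]
width: 0.0855
time: 24.2
tcp_pos: [0.4432, 0.3313, 0.2296]
tcp_rot: [0.0, 0.995, 0.1, 0.0]
contact_force: [-0.5, -0.2, -0.4]
width: 0.0855
t 24.2 p [0.4432 0.3313 0.2296] yaw 11.42 j [-0.28  0.32 -0.55  1.8   0.19  1.07 -2.27] tilt 0.06
 units now [ 0.02 -0.19  7.73]
 spin -0.01 then [ 0.02 -0.19  7.73]
 n 4792 enclosing 0.4445 0.3352 r 0.0302 ext [0.4446 0.3352 0.109 ] [0.0596 0.0593 0.0081] z 0.1107
  lug 227 [335. 145.] [0.4954 0.3382] [0.0139 0.0143] 11.3
  lug 29 [328. 304.] [0.3906 0.3189] [0.0011 0.0183] 12.9
 lugs green [0.443  0.3286] len 0.1065 yaw 10.5
  lug 940 [317. 117.] [0.5094 0.3502] [0.0151 0.0298] 14.3
```

View pics/w10.png

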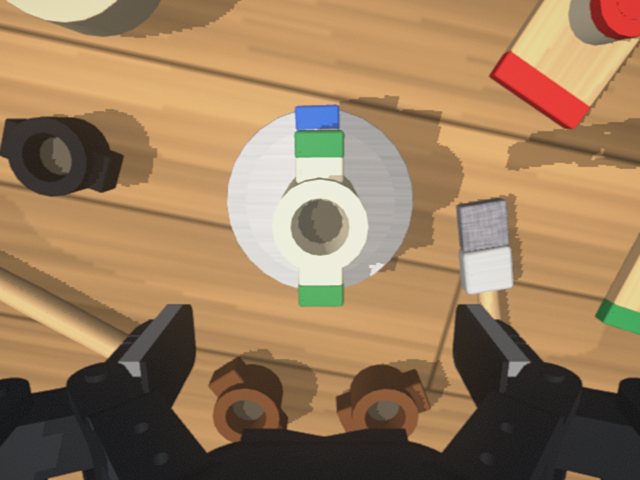

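The belly's ring is at px (320,224), with its green lugs at (319,143) and (321,295), vertical in the image and so aligned with the tool. Descend and grip.

```bash
python3 -m creep '[{"fingers":1,"delta_pos":[0.05,-0.18,0.4],"spin":0},{"fingers":1,"delta_pos":[0,0,1],"spin":0},{"fingers":1,"delta_pos":[0,0,1],"spin":0},{"fingers":1,"delta_pos":[0,0,1],"spin":0},{"fingers":1,"delta_pos":[0,0,1],"spin":0},{"fingers":1,"delta_pos":[0,0,1],"spin":0},{"fingers":1,"delta_pos":[0,0,1],"spin":0},{"fingers":1,"delta_pos":[0,0,1],"spin":0}]'
python3 -m creep '[{"fingers":0.6,"delta_pos":[0,0,0.3],"spin":0},{"fingers":0.4,"delta_pos":[0,0,0],"spin":0},{"fingers":0,"delta_pos":[0,0,0],"spin":0},{"fingers":0,"delta_pos":[0,0,0],"spin":0},{"fingers":0,"delta_pos":[0,0,0],"spin":0},{"fingers":0,"delta_pos":[0,0,0],"spin":0},{"fingers":0,"delta_pos":[0,0,0],"spin":0}]'
python3 -m creep '[{"fingers":0,"delta_pos":[0,0,-0.1],"spin":0},{"fingers":0,"delta_pos":[0,0,-0.4],"spin":0},{"fingers":0,"delta_pos":[0,0,-0.8],"spin":0},{"fingers":0,"delta_pos":[0,0,-1],"spin":0},{"fingers":0,"delta_pos":[0,0,-1],"spin":0},{"fingers":0,"delta_pos":[0,0,-1],"spin":0},{"fingers":0,"delta_pos":[0,0,-1],"spin":0},{"fingers":0,"delta_pos":[0,0,-0.6],"spin":0}]'
python3 - <<'E'
from m import *
go(.459,.01,.2,-7)
o,M,a=st();c=robot.read_camera('wrist');save(c,'w11');held(c,o,M)
c=robot.read_camera('scene');save(c,'s11',(320,150,520,320),3)
E
```

```text
time: 24.92
tcp_pos: [0.4436, 0.3346, 0.0798]
tcp_rot: [0.0, 0.995, 0.099, -0.0]
contact_force: [0.3, 0.3, -0.2]
width: 0.0856
time: 25.5
tcp_pos: [0.4435, 0.336, 0.0759]
tcp_rot: [-0.0, 0.995, 0.1, 0.0]
contact_force: [0.6, -0.0, -1.3]
width: 0.0585
time: 26.17
tcp_pos: [0.4438, 0.3367, 0.1962]
tcp_rot: [-0.001, 0.995, 0.1, 0.002]
contact_force: [-0.5, 0.5, -1.3]
width: 0.0587
t 26.17 p [0.4438 0.3367 0.1962] yaw 11.45 j [-0.3   0.36 -0.54  1.84  0.22  1.   -2.3 ] tilt 0.21
 units now [-2.49 16.16 -0.22]
 spin 3.07 then [ 2.75 16.12 -0.22]
 held top z -0.0361 x -0.0231 0.032 y -0.0311 0.031
```

View pics/s11.png

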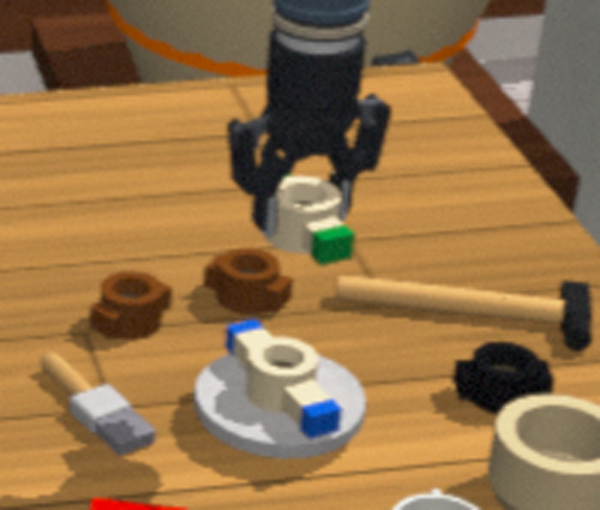

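View pics/w11.png

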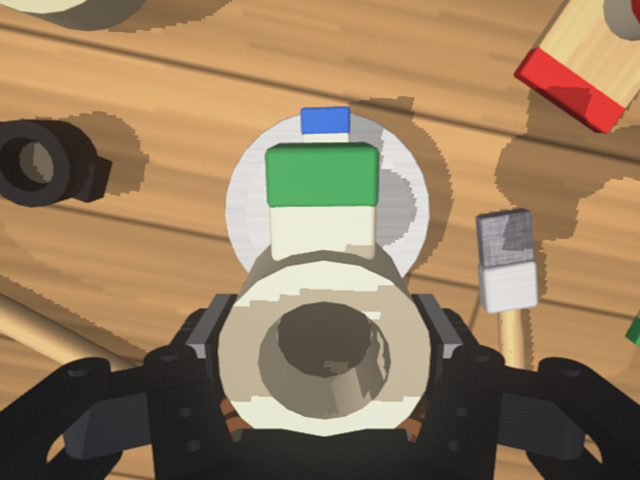

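The belly is held and the base stays on the wheel. Turn −18° in yaw and move to just short of the green board.

```bash
python3 -m creep '[{"fingers":0,"delta_pos":[0,0,0],"spin":0.7},{"fingers":0,"delta_pos":[0,0,0],"spin":0.8},{"fingers":0,"delta_pos":[0,0,0],"spin":0.8},{"fingers":0,"delta_pos":[0,0,0],"spin":0.77},{"fingers":0,"delta_pos":[0.2,0.9,0],"spin":0},{"fingers":0,"delta_pos":[0.2,0.9,0],"spin":0},{"fingers":0,"delta_pos":[0.2,0.9,0],"spin":0},{"fingers":0,"delta_pos":[0.2,0.9,0],"spin":0}]'
python3 -m creep '[{"fingers":0,"delta_pos":[0.2,0.95,0],"spin":0},{"fingers":0,"delta_pos":[0.2,0.95,0],"spin":0},{"fingers":0,"delta_pos":[0.2,0.95,0],"spin":0},{"fingers":0,"delta_pos":[0.2,0.95,0],"spin":0},{"fingers":0,"delta_pos":[0.2,0.95,0],"spin":0},{"fingers":0,"delta_pos":[0.2,0.95,0],"spin":0},{"fingers":0,"delta_pos":[0.2,0.95,0],"spin":0},{"fingers":0,"delta_pos":[0.2,0.95,0],"spin":0}]'
sed -i 's/S>130/S>100/' m.py
python3 - <<'E'
from m import *
go(.459,.01,.2,-7)
o,M,a=st();c=robot.read_camera('wrist');save(c,'w12');held(c,o,M);board(c,o,"green",(.459,.01),.1)
P=(cloud(c,o)-np.array(o["tcp_pos"]))@M
p=P[masks(c["pixels"])["green"]&(abs(P[...,2]+.0255)<.004)];print(len(p),p.min(0),p.max(0),cv2.minAreaRect(p[:,:2].astype(np.float32)))
E
```

```text
time: 26.93
tcp_pos: [0.4495, 0.2612, 0.1919]
tcp_rot: [0.001, 0.998, -0.061, -0.001]
contact_force: [0.9, 0.1, -2.5]
width: 0.0587
time: 27.6
tcp_pos: [0.4627, 0.1065, 0.1921]
tcp_rot: [0.0, 0.998, -0.061, -0.001]
contact_force: [-0.0, 0.7, -2.3]
width: 0.0587
t 27.6 p [0.4627 0.1065 0.1921] yaw -6.97 j [ 0.03  0.21 -0.39  2.02  0.1   0.93 -2.11] tilt 0.13
 units now [ 0.4   4.81 -0.39]
 spin 0.0 then [ 0.4   4.81 -0.39]
 held top z -0.0361 x -0.0233 0.0319 y -0.0312 0.0311
  end 3381 [0.5283 0.0051] [0.0808 0.0202]
  end 1772 [0.3892 0.0179] [0.0726 0.0198]
 board green [0.4588 0.0115] len 0.1397 yaw -5.2
6594 [ 0.04381522 -0.01646604 -0.02882911] [ 0.06012377  0.01410371 -0.0215609 ] ((0.051981423050165176, -0.0011897608637809753), (0.03055008128285408, 0.016208797693252563), 89.74354553222656)
```

View pics/w12.png

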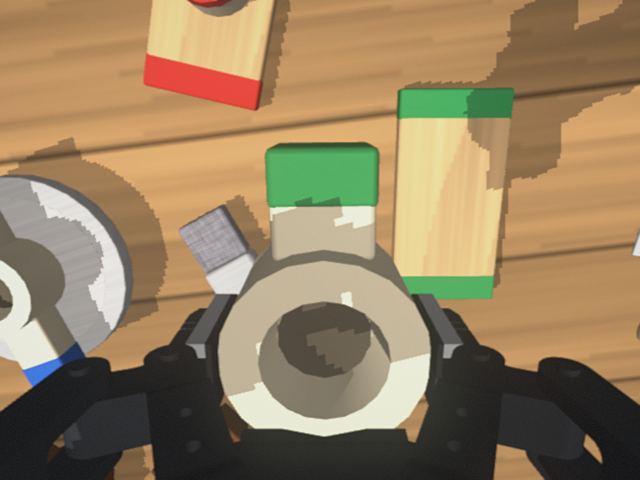

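The green board is in view at px (452,193), fully measured, and the belly sits about 2 mm forward in the hand. Go over it and lower.

```bash
python3 -c "
from h import *
go(.4568,.011,.035,-6.5)"
python3 -m creep '[{"fingers":0,"delta_pos":[0.06,0.95,0],"spin":0},{"fingers":0,"delta_pos":[0.06,0.95,0],"spin":0},{"fingers":0,"delta_pos":[0.06,0.95,0],"spin":0},{"fingers":0,"delta_pos":[0.06,0.95,0],"spin":0},{"fingers":0,"delta_pos":[0.06,0.95,0],"spin":0},{"fingers":0,"delta_pos":[0,0,0],"spin":0},{"fingers":0,"delta_pos":[0,0,0.5],"spin":0},{"fingers":0,"delta_pos":[0,0,1],"spin":0}]'
python3 -c "
from h import *
go(.4568,.011,.035,-6.5)"
```

```text
t 27.65 p [0.4631 0.1017 0.1918] yaw -7.3 j [ 0.03  0.21 -0.39  2.02  0.1   0.93 -2.11] tilt 0.29
 units now [0.28 4.5  7.86]
 spin -0.13 then [0.22 4.51 7.86]
time: 28.32
tcp_pos: [0.4595, 0.0136, 0.1638]
tcp_rot: [-0.0, 0.998, -0.061, 0.002]
contact_force: [0.9, 0.7, -2.0]
width: 0.0588
t 28.32 p [0.4595 0.0136 0.1638] yaw -6.97 j [ 0.17  0.22 -0.33  2.09  0.09  0.85 -1.91] tilt 0.26
 units now [-0.14  0.15  6.44]
 spin -0.08 then [-0.15  0.15  6.44]
```

```bash
python3 -m creep '[{"fingers":0,"delta_pos":[-0.12,0.1,1],"spin":0},{"fingers":0,"delta_pos":[0,0,1],"spin":0},{"fingers":0,"delta_pos":[0,0,1],"spin":0},{"fingers":0,"delta_pos":[0,0,1],"spin":0},{"fingers":0,"delta_pos":[0,0,1],"spin":0},{"fingers":0,"delta_pos":[0,0,0.7],"spin":0},{"fingers":0,"delta_pos":[0,0,0.4],"spin":0},{"fingers":0,"delta_pos":[0,0,0],"spin":0}]'
python3 -c "
from h import *
go(.4568,.011,.022,-6.5)"
```

```text
time: 28.98
tcp_pos: [0.4536, 0.012, 0.0391]
tcp_rot: [-0.0, 0.998, -0.06, -0.002]
contact_force: [0.0, 0.7, -2.0]
width: 0.0587
t 28.98 p [0.4536 0.012  0.0391] yaw -6.88 j [ 0.11  0.42 -0.28  2.2   0.21  0.56 -2.01] tilt 0.27
 units now [0.17 0.03 0.86]
 spin -0.06 then [0.17 0.03 0.86]
```

```bash
python3 -m creep '[{"fingers":0,"delta_pos":[0,0,0.3],"spin":0},{"fingers":0,"delta_pos":[0,0,0.2],"spin":0},{"fingers":0,"delta_pos":[0,0,0.2],"spin":0},{"fingers":0,"delta_pos":[0,0,0.05],"spin":0},{"fingers":0,"delta_pos":[0,0,0],"spin":0},{"fingers":0,"delta_pos":[0,0,0],"spin":0}]'
python3 -c "
from h import *
go(.4568,.011,.021,-6.5)"
```

```text
time: 29.48
tcp_pos: [0.4556, 0.011, 0.0266]
tcp_rot: [-0.0, 0.998, -0.061, 0.0]
contact_force: [0.0, 0.3, -2.8]
width: 0.0585
t 29.48 p [0.4556 0.011  0.0266] yaw -7.0 j [ 0.1   0.44 -0.26  2.2   0.23  0.52 -2.03] tilt 0.04
 units now [ 0.06 -0.01  0.28]
 spin -0.08 then [ 0.06 -0.01  0.28]
```

```bash
python3 -m creep '[{"fingers":0,"delta_pos":[0.05,0,0.1],"spin":0},{"fingers":0,"delta_pos":[0,0,0.1],"spin":0},{"fingers":0,"delta_pos":[0,0,0.05],"spin":0},{"fingers":0,"delta_pos":[0,0,0],"spin":0}]'
python3 -m creep '[{"fingers":0,"delta_pos":[0,0,0.05],"spin":0},{"fingers":0,"delta_pos":[0,0,0],"spin":0}]'
python3 -m creep '[{"fingers":0,"delta_pos":[0,0,0.05],"spin":0},{"fingers":0,"delta_pos":[0,0,0],"spin":0}]'
```

```text
time: 29.82
tcp_pos: [0.4562, 0.0108, 0.0211]
tcp_rot: [0.0, 0.998, -0.061, -0.0]
contact_force: [0.3, -0.3, -1.8]
width: 0.0587
time: 29.98
tcp_pos: [0.4563, 0.0109, 0.0202]
tcp_rot: [0.0, 0.998, -0.061, -0.0]
contact_force: [0.4, 0.4, -0.7]
width: 0.0585
time: 30.15
tcp_pos: [0.4565, 0.0109, 0.0196]
tcp_rot: [0.0, 0.998, -0.061, 0.0]
contact_force: [-0.1, -0.2, 1.6]
width: 0.0586
```

```bash
python3 -m creep '[{"fingers":0,"delta_pos":[0,0,0.04],"spin":0},{"fingers":0,"delta_pos":[0,0,0],"spin":0}]'
python3 -m creep '[{"fingers":0.7,"delta_pos":[0,0,-0.05],"spin":0},{"fingers":0.85,"delta_pos":[0,0,0],"spin":0},{"fingers":1,"delta_pos":[0,0,0],"spin":0},{"fingers":1,"delta_pos":[0,0,0],"spin":0},{"fingers":1,"delta_pos":[0,0,0],"spin":0},{"fingers":1,"delta_pos":[0,0,0],"spin":0},{"fingers":1,"delta_pos":[0,0,-0.3],"spin":0},{"fingers":1,"delta_pos":[0,0,-0.6],"spin":0}]'
python3 -m creep '[{"fingers":1,"delta_pos":[0,0,-1],"spin":0},{"fingers":1,"delta_pos":[0,0,-1],"spin":0},{"fingers":1,"delta_pos":[0,0,-1],"spin":0},{"fingers":1,"delta_pos":[0,0,-1],"spin":0},{"fingers":1,"delta_pos":[0,0,-1],"spin":0},{"fingers":1,"delta_pos":[0,0,-1],"spin":0},{"fingers":1,"delta_pos":[0,0,-1],"spin":0},{"fingers":1,"delta_pos":[0,0,-1],"spin":0}]'
python3 - <<'E'
from m import *
go(.444,.335,.2,13)
o=robot.get_obs();c=robot.read_camera('wrist');save(c,'w13');ring(c,o,.05,.065,(.4585,.011),.035);board(c,o,"green",(.4585,.011));lugs(c,o,"green",.045,(.4585,.011))
E
```

```text
time: 30.32
tcp_pos: [0.4566, 0.0109, 0.0195]
tcp_rot: [0.0, 0.998, -0.061, 0.0]
contact_force: [-2.5, 0.7, 11.5]
width: 0.0587
time: 30.98
tcp_pos: [0.4554, 0.0108, 0.037]
tcp_rot: [0.0, 0.998, -0.061, -0.001]
contact_force: [0.5, -0.6, -0.1]
width: 0.0854
time: 31.65
tcp_pos: [0.4561, 0.0109, 0.1989]
tcp_rot: [0.0, 0.998, -0.061, 0.0]
contact_force: [-0.3, 0.7, -0.5]
width: 0.0852
t 31.65 p [0.4561 0.0109 0.1989] yaw -6.97 j [ 0.19  0.17 -0.34  2.05  0.07  0.93 -1.88] tilt 0.02
 units now [ -2.57 -16.01  -0.05]
 spin -3.33 then [  3.06 -15.92  -0.05]
 n 4086 enclosing 0.4581 0.0118 r 0.0301 ext [0.4582 0.0118 0.0543] [0.0597 0.0593 0.0086] z 0.0558
  end 3082 [0.5283 0.0047] [0.08   0.0196]
  end 1644 [0.3898 0.0213] [0.0797 0.02  ]
 board green [0.459 0.013] len 0.1394 yaw -6.9
  lug 1032 [323. 141.] [0.5085 0.0059] [0.0298 0.0152] 84.3
  lug 770 [324. 282.] [0.4079 0.0172] [0.0302 0.0162] 82.7
 lugs green [0.4582 0.0116] len 0.1012 yaw -6.4
```

View pics/w13.png

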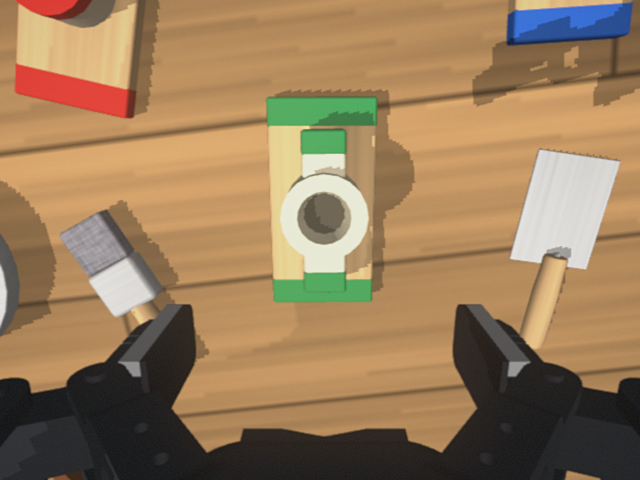

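The belly is centred on the green board (px 324,217) with its lugs aligned. Back for the base.

```bash
python3 -m creep '[{"fingers":1,"delta_pos":[0,0,0],"spin":-0.8},{"fingers":1,"delta_pos":[0,0,0],"spin":-0.8},{"fingers":1,"delta_pos":[0,0,0],"spin":-0.8},{"fingers":1,"delta_pos":[0,0,0],"spin":-0.8},{"fingers":1,"delta_pos":[0.2,-1,0],"spin":0},{"fingers":1,"delta_pos":[0.2,-1,0],"spin":0},{"fingers":1,"delta_pos":[0.2,-1,0],"spin":0},{"fingers":1,"delta_pos":[0.2,-1,0],"spin":0}]'
python3 -m creep '[{"fingers":1,"delta_pos":[0.2,-1,0],"spin":0},{"fingers":1,"delta_pos":[0.2,-1,0],"spin":0},{"fingers":1,"delta_pos":[0.2,-1,0],"spin":0},{"fingers":1,"delta_pos":[0.2,-1,0],"spin":0},{"fingers":1,"delta_pos":[0.2,-1,0],"spin":0},{"fingers":1,"delta_pos":[0.2,-1,0],"spin":0},{"fingers":1,"delta_pos":[0.2,-1,0],"spin":0},{"fingers":1,"delta_pos":[0.2,-1,0],"spin":0}]'
python3 -m creep '[{"fingers":1,"delta_pos":[0.2,-1,0],"spin":0},{"fingers":1,"delta_pos":[0.2,-1,0],"spin":0},{"fingers":1,"delta_pos":[0.2,-1,0],"spin":0},{"fingers":1,"delta_pos":[0.1,-0.8,0],"spin":0},{"fingers":1,"delta_pos":[0,0,0],"spin":0},{"fingers":1,"delta_pos":[0,0,0],"spin":0},{"fingers":1,"delta_pos":[0,0,0],"spin":0}]'
python3 - <<'E'
from m import *
go(.444,.335,.036,12.5)
o=robot.get_obs();c=robot.read_camera('wrist');save(c,'w14');ring(c,o,.066,.08,(.444,.334),.035);lugs(c,o,"blue",.06)
E
```

```text
time: 32.37
tcp_pos: [0.4548, 0.0932, 0.1977]
tcp_rot: [0.0, 0.994, 0.106, 0.0]
contact_force: [0.1, -0.7, 0.1]
width: 0.0855
time: 33.03
tcp_pos: [0.4522, 0.2565, 0.1977]
tcp_rot: [0.0, 0.994, 0.106, 0.0]
contact_force: [1.3, -0.3, 0.2]
width: 0.0856
time: 33.62
tcp_pos: [0.4502, 0.3316, 0.1973]
tcp_rot: [0.001, 0.994, 0.106, -0.0]
contact_force: [-0.6, -0.0, -0.0]
width: 0.0857
t 33.62 p [0.4502 0.3316 0.1973] yaw 12.17 j [-0.3   0.36 -0.52  1.83  0.21  1.01 -2.26] tilt 0.08
 units now [-0.26 -0.24  8.07]
 spin -0.06 then [-0.26 -0.24  8.07]
 n 4380 enclosing 0.4436 0.3354 r 0.0302 ext [0.4438 0.3351 0.0696] [0.0597 0.0594 0.0073] z 0.0707
  lug 1198 [316. 128.] [0.5092 0.3503] [0.0154 0.0298] 13.3
  lug 784 [320. 323.] [0.3785 0.3201] [0.0151 0.0293] 12.6
 lugs blue [0.4439 0.3352] len 0.1342 yaw 13.0
```

View pics/w14.png

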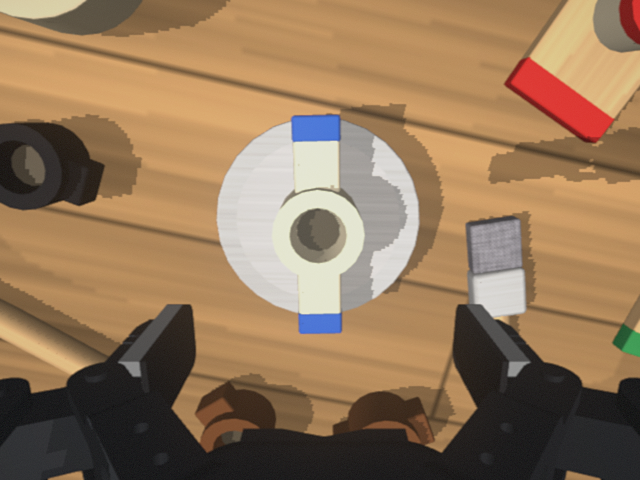

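The base's ring is at px (318,233), with its blue lugs at (316,128) and (320,323). Its centre is (0.444, 0.335), its yaw 13.0°. Descend, slowing near the wheel, and grip.

```bash
python3 -m creep '[{"fingers":1,"delta_pos":[-0.27,-0.22,0.3],"spin":-0.12},{"fingers":1,"delta_pos":[0,0,1],"spin":0},{"fingers":1,"delta_pos":[0,0,1],"spin":0},{"fingers":1,"delta_pos":[0,0,1],"spin":0},{"fingers":1,"delta_pos":[0,0,1],"spin":0},{"fingers":1,"delta_pos":[0,0,1],"spin":0},{"fingers":1,"delta_pos":[0,0,1],"spin":0},{"fingers":1,"delta_pos":[0,0,0.8],"spin":0}]'
python3 -m creep '[{"fingers":1,"delta_pos":[0,0,0.4],"spin":0},{"fingers":1,"delta_pos":[0,0,0.2],"spin":0},{"fingers":1,"delta_pos":[0,0,0.1],"spin":0},{"fingers":1,"delta_pos":[0,0,0],"spin":0}]'
python3 -c "
from h import *
go(.444,.335,.036,13)"
```

```text
time: 34.33
tcp_pos: [0.4432, 0.3347, 0.0538]
tcp_rot: [0.001, 0.994, 0.112, -0.001]
contact_force: [0.7, -0.2, 0.2]
width: 0.0853
time: 34.67
tcp_pos: [0.4441, 0.3361, 0.0418]
tcp_rot: [-0.0, 0.994, 0.113, 0.0]
contact_force: [-0.3, 0.2, -1.0]
width: 0.0856
t 34.67 p [0.4441 0.3361 0.0418] yaw 12.93 j [-0.38  0.56 -0.44  1.96  0.36  0.7  -2.39] tilt 0.04
 units now [-0.02  0.05  0.29]
 spin -0.01 then [-0.02  0.05  0.29]
```

```bash
python3 -m creep '[{"fingers":0.6,"delta_pos":[0,0,0.25],"spin":0},{"fingers":0.4,"delta_pos":[0,0,0],"spin":0},{"fingers":0,"delta_pos":[0,0,0],"spin":0},{"fingers":0,"delta_pos":[0,0,0],"spin":0},{"fingers":0,"delta_pos":[0,0,0],"spin":0},{"fingers":0,"delta_pos":[0,0,0],"spin":0},{"fingers":0,"delta_pos":[0,0,0],"spin":0}]'
python3 -m creep '[{"fingers":0,"delta_pos":[0,0,-0.1],"spin":0},{"fingers":0,"delta_pos":[0,0,-0.4],"spin":0},{"fingers":0,"delta_pos":[0,0,-0.8],"spin":0},{"fingers":0,"delta_pos":[0,0,-1],"spin":0},{"fingers":0,"delta_pos":[0,0,-1],"spin":0},{"fingers":0,"delta_pos":[0,0,-1],"spin":0},{"fingers":0,"delta_pos":[0,0,-1],"spin":0},{"fingers":0,"delta_pos":[0,0,-0.6],"spin":0}]'
python3 - <<'E'
from m import *
go(.6345,-.1805,.2,-3.4)
o,M,a=st();c=robot.read_camera('wrist');save(c,'w15');held(c,o,M)
P=(cloud(c,o)-np.array(o["tcp_pos"]))@M
p=P[masks(c["pixels"])["blue"]&(abs(P[...,2]+.0255)<.004)];print(len(p),p.min(0),p.max(0),cv2.minAreaRect(p[:,:2].astype(np.float32)))
E
```

```text
time: 35.25
tcp_pos: [0.4443, 0.3363, 0.0371]
tcp_rot: [-0.0, 0.994, 0.113, 0.001]
contact_force: [-1.1, 0.2, 5.3]
width: 0.0585
time: 35.92
tcp_pos: [0.4442, 0.3364, 0.1566]
tcp_rot: [-0.001, 0.994, 0.113, 0.001]
contact_force: [-0.2, -0.3, -1.7]
width: 0.0583
t 35.92 p [0.4442 0.3364 0.1566] yaw 12.94 j [-0.32  0.41 -0.52  1.87  0.25  0.92 -2.3 ] tilt 0.12
 units now [ 3.49 27.32 -2.19]
 spin 2.72 then [11.04 25.23 -2.19]
 held top z -0.0336 x -0.0253 0.0299 y -0.0311 0.031
6823 [ 0.05874827 -0.01606346 -0.02667193] [ 0.07464133  0.01448312 -0.02151254] ((0.0667772889137268, -0.0007664123550057411), (0.03054415062069893, 0.015893515199422836), 89.65035247802734)
```

View pics/w15.png

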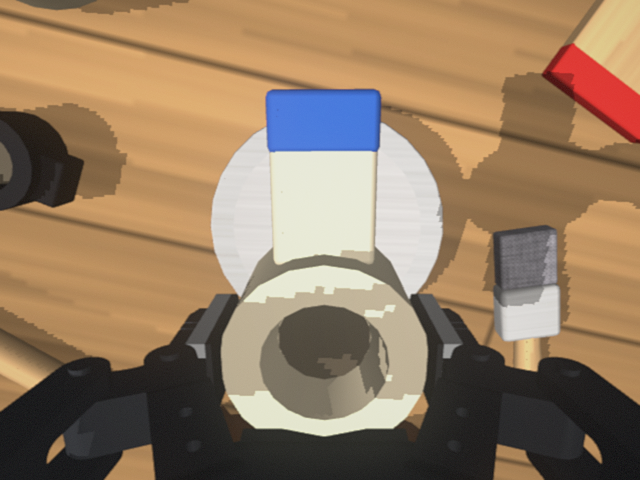

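The base is held, centred in the hand, with its underside about 7 mm below the TCP. Carry it to the blue board.

```bash
python3 -m creep '[{"fingers":0,"delta_pos":[0,0,-0.3],"spin":0.68},{"fingers":0,"delta_pos":[0,0,-0.3],"spin":0.68},{"fingers":0,"delta_pos":[0,0,-0.3],"spin":0.68},{"fingers":0,"delta_pos":[0,0,-0.3],"spin":0.68},{"fingers":0,"delta_pos":[0.41,0.93,0],"spin":0},{"fingers":0,"delta_pos":[0.41,0.93,0],"spin":0},{"fingers":0,"delta_pos":[0.41,0.93,0],"spin":0},{"fingers":0,"delta_pos":[0.41,0.93,0],"spin":0}]'
for i in 1 2; do python3 -m creep '[{"fingers":0,"delta_pos":[0.41,0.93,0],"spin":0},{"fingers":0,"delta_pos":[0.41,0.93,0],"spin":0},{"fingers":0,"delta_pos":[0.41,0.93,0],"spin":0},{"fingers":0,"delta_pos":[0.41,0.93,0],"spin":0},{"fingers":0,"delta_pos":[0.41,0.93,0],"spin":0},{"fingers":0,"delta_pos":[0.41,0.93,0],"spin":0},{"fingers":0,"delta_pos":[0.41,0.93,0],"spin":0},{"fingers":0,"delta_pos":[0.41,0.93,0],"spin":0}]'; done
python3 - <<'E'
from m import *
go(.6345,-.1805,.04,-3.4)
o,M,a=st();c=robot.read_camera('wrist');save(c,'w16');held(c,o,M);board(c,o,"blue",(.6345,-.1805),.1)
E
```

```text
time: 36.63
tcp_pos: [0.4718, 0.2586, 0.1775]
tcp_rot: [0.001, 1.0, -0.029, -0.001]
contact_force: [1.2, -0.1, -2.4]
width: 0.0588
time: 37.3
tcp_pos: [0.5285, 0.1062, 0.1775]
tcp_rot: [0.0, 1.0, -0.029, -0.001]
contact_force: [0.7, 0.1, -2.3]
width: 0.0584
time: 37.97
tcp_pos: [0.5851, -0.046, 0.1773]
tcp_rot: [-0.0, 1.0, -0.03, -0.001]
contact_force: [0.7, 0.3, -1.6]
width: 0.0585
t 37.97 p [ 0.5851 -0.046   0.1773] yaw -3.38 j [ 0.25  0.4  -0.32  1.79  0.15  0.97 -1.76] tilt 0.12
 units now [2.88 6.57 6.86]
 spin 0.0 then [2.88 6.57 6.86]
 held top z -0.0336 x -0.0251 0.0296 y -0.0312 0.0311
  end 4189 [ 0.7046 -0.1824] [0.0815 0.0202]
  end 2901 [ 0.5655 -0.1738] [0.0809 0.0199]
 board blue [ 0.6351 -0.1781] len 0.1394 yaw -3.5
```

View pics/w16.png

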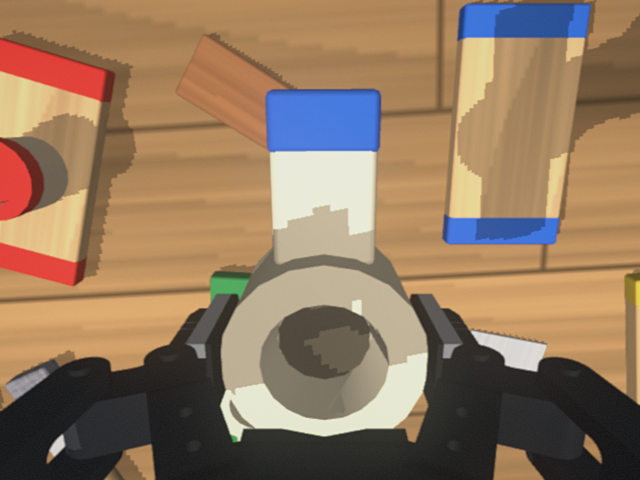

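The blue board is in full view at px (515,125), and the wrist measurement agrees with the other cameras. Move over it and lower.

```bash
python3 -m creep '[{"fingers":0,"delta_pos":[0.4,0.92,0],"spin":0},{"fingers":0,"delta_pos":[0.4,0.92,0],"spin":0},{"fingers":0,"delta_pos":[0.4,0.92,0],"spin":0},{"fingers":0,"delta_pos":[0.4,0.92,0],"spin":0},{"fingers":0,"delta_pos":[0.4,0.92,0],"spin":0},{"fingers":0,"delta_pos":[0.4,0.92,0],"spin":0},{"fingers":0,"delta_pos":[0.4,0.7,0.3],"spin":0},{"fingers":0,"delta_pos":[0,0,0.5],"spin":0}]'
python3 -m creep '[{"fingers":0,"delta_pos":[0,0,1],"spin":0},{"fingers":0,"delta_pos":[0,0,1],"spin":0},{"fingers":0,"delta_pos":[0,0,1],"spin":0},{"fingers":0,"delta_pos":[0,0,1],"spin":0},{"fingers":0,"delta_pos":[0,0,1],"spin":0},{"fingers":0,"delta_pos":[0,0,0.7],"spin":0},{"fingers":0,"delta_pos":[0,0,0.4],"spin":0},{"fingers":0,"delta_pos":[0,0,0],"spin":0}]'
python3 -c "
from h import *
go(.635,-.1795,.025,-3.5)"
```

```text
time: 38.68
tcp_pos: [0.6353, -0.1773, 0.1619]
tcp_rot: [0.001, 0.999, -0.032, 0.001]
contact_force: [0.2, -0.4, -1.4]
width: 0.0591
time: 39.35
tcp_pos: [0.6326, -0.1716, 0.0379]
tcp_rot: [-0.001, 1.0, -0.029, -0.002]
contact_force: [0.3, 0.0, -1.9]
width: 0.0584
t 39.35 p [ 0.6326 -0.1716  0.0379] yaw -3.34 j [ 0.37  0.66 -0.24  1.72  0.21  0.79 -1.6 ] tilt 0.26
 units now [0.15 0.39 0.65]
 spin 0.03 then [0.15 0.39 0.65]
```

```bash
python3 -m creep '[{"fingers":0,"delta_pos":[0,0.1,0.1],"spin":0},{"fingers":0,"delta_pos":[0,0.1,0.1],"spin":0},{"fingers":0,"delta_pos":[0,0,0],"spin":0},{"fingers":0,"delta_pos":[0,0,0],"spin":0}]'
python3 -c "
from h import *
go(.635,-.1795,.025,-3.5)"
```

```text
time: 39.68
tcp_pos: [0.6345, -0.1771, 0.0374]
tcp_rot: [0.0, 1.0, -0.03, 0.001]
contact_force: [-0.3, -0.4, -2.3]
width: 0.0586
t 39.68 p [ 0.6345 -0.1771  0.0374] yaw -3.43 j [ 0.38  0.66 -0.24  1.72  0.21  0.78 -1.59] tilt 0.09
 units now [0.03 0.12 0.62]
 spin 0.01 then [0.03 0.12 0.62]
```

```bash
python3 -m creep '[{"fingers":0,"delta_pos":[0.02,0.12,0.2],"spin":0},{"fingers":0,"delta_pos":[0,0,0.2],"spin":0},{"fingers":0,"delta_pos":[0,0,0.1],"spin":0},{"fingers":0,"delta_pos":[0,0,0.05],"spin":0},{"fingers":0,"delta_pos":[0,0,0],"spin":0},{"fingers":0,"delta_pos":[0,0,0],"spin":0}]'
python3 -m creep '[{"fingers":0,"delta_pos":[0,0,0.05],"spin":0},{"fingers":0,"delta_pos":[0,0,0],"spin":0}]'
python3 -m creep '[{"fingers":0,"delta_pos":[0,0,0.05],"spin":0},{"fingers":0,"delta_pos":[0,0,0],"spin":0}]'
```

```text
time: 40.18
tcp_pos: [0.6342, -0.1788, 0.0254]
tcp_rot: [-0.0, 1.0, -0.029, -0.0]
contact_force: [0.3, 0.5, -2.8]
width: 0.0584
time: 40.35
tcp_pos: [0.6343, -0.1789, 0.0245]
tcp_rot: [0.0, 1.0, -0.029, 0.0]
contact_force: [0.2, -0.1, -2.0]
width: 0.0587
time: 40.52
tcp_pos: [0.6342, -0.1789, 0.0234]
tcp_rot: [0.0, 1.0, -0.03, -0.0]
contact_force: [-0.9, 0.2, -1.5]
width: 0.0585
```

```bash
python3 -m creep '[{"fingers":0,"delta_pos":[0,0,0.05],"spin":0},{"fingers":0,"delta_pos":[0,0,0],"spin":0}]'
python3 -m creep '[{"fingers":0,"delta_pos":[0,0,0.05],"spin":0},{"fingers":0,"delta_pos":[0,0,0],"spin":0}]'
```

```text
time: 40.68
tcp_pos: [0.6341, -0.1789, 0.0224]
tcp_rot: [0.0, 1.0, -0.03, -0.0]
contact_force: [0.1, 1.1, -2.1]
width: 0.0587
time: 40.85
tcp_pos: [0.6343, -0.179, 0.0222]
tcp_rot: [0.0, 1.0, -0.03, -0.0]
contact_force: [-1.2, 0.5, 2.9]
width: 0.0582
```

Contact at TCP z 0.0222. One more slight press, then release and rise.

```bash
python3 -m creep '[{"fingers":0,"delta_pos":[0,0,0.03],"spin":0},{"fingers":0,"delta_pos":[0,0,0],"spin":0}]'
python3 -m creep '[{"fingers":0.7,"delta_pos":[0,0,-0.05],"spin":0},{"fingers":0.85,"delta_pos":[0,0,0],"spin":0},{"fingers":1,"delta_pos":[0,0,0],"spin":0},{"fingers":1,"delta_pos":[0,0,0],"spin":0},{"fingers":1,"delta_pos":[0,0,0],"spin":0},{"fingers":1,"delta_pos":[0,0,0],"spin":0},{"fingers":1,"delta_pos":[0,0,-0.3],"spin":0},{"fingers":1,"delta_pos":[0,0,-0.6],"spin":0}]'
python3 -m creep '[{"fingers":1,"delta_pos":[0,0,-1],"spin":0},{"fingers":1,"delta_pos":[0,0,-1],"spin":0},{"fingers":1,"delta_pos":[0,0,-1],"spin":0},{"fingers":1,"delta_pos":[0,0,-1],"spin":0},{"fingers":1,"delta_pos":[0,0,-1],"spin":0},{"fingers":1,"delta_pos":[0,0,-1],"spin":0},{"fingers":1,"delta_pos":[0,0,-1],"spin":0},{"fingers":1,"delta_pos":[0,0,-1],"spin":0}]'
python3 - <<'E'
from m import *
go(.6,0,.2)
o=robot.get_obs();c=robot.read_camera('wrist');save(c,'w17');ring(c,o,.05,.065,(.635,-.179),.035);board(c,o,"blue",(.635,-.179));lugs(c,o,"blue",.045,(.635,-.179))
c=robot.read_camera('scene');save(c,'s17')
print("scene");
for p in ((.629,.156),(.446,-.328),(.458,.011),(.635,-.179)): ring(c,None,.05,.062,p,.035)
E
```

```text
time: 41.02
tcp_pos: [0.6343, -0.179, 0.0222]
tcp_rot: [0.0, 1.0, -0.03, 0.0]
contact_force: [-3.2, 0.6, 6.7]
width: 0.0584
time: 41.68
tcp_pos: [0.6331, -0.1787, 0.039]
tcp_rot: [-0.0, 1.0, -0.029, -0.002]
contact_force: [-0.7, -0.2, -0.4]
width: 0.0854
time: 42.35
tcp_pos: [0.6343, -0.1789, 0.2024]
tcp_rot: [0.0, 1.0, -0.029, 0.001]
contact_force: [-0.3, -0.4, -0.5]
width: 0.0854
t 42.35 p [ 0.6343 -0.1789  0.2024] yaw -3.38 j [ 0.41  0.48 -0.28  1.6   0.14  1.08 -1.54] tilt 0.09
 units now [-2.24 -8.83  0.12]
 n 3947 enclosing 0.6336 -0.178 r 0.0302 ext [ 0.6337 -0.178   0.0542] [0.0597 0.0597 0.0084] z 0.0557
  end 2081 [ 0.7048 -0.1828] [0.0798 0.0199]
  end 586 [ 0.5675 -0.1459] [0.0224 0.019 ]
 board blue [ 0.6361 -0.1643] len 0.1422 yaw -15.0
  lug 1115 [324. 119.] [ 0.7013 -0.182 ] [0.0304 0.0156] 86.6
  lug 713 [324. 305.] [ 0.5666 -0.1741] [0.0301 0.0152] 86.4
 lugs blue [ 0.6339 -0.1781] len 0.1349 yaw -3.3
scene
 n 240 enclosing 0.6285 0.1552 r 0.0281 ext [0.6279 0.1551 0.0549] [0.055  0.0503 0.0096] z 0.0542
 n 220 enclosing 0.4466 -0.327 r 0.0329 ext [ 0.4471 -0.3295  0.055 ] [0.0638 0.058  0.0099] z 0.054
 n 207 enclosing 0.458 0.0069 r 0.0337 ext [0.4581 0.0101 0.0554] [0.0671 0.0592 0.0107] z 0.0539
 n 287 enclosing 0.6348 -0.1788 r 0.0332 ext [ 0.635  -0.1793  0.0552] [0.0655 0.0565 0.0104] z 0.054
```

View pics/w17.png

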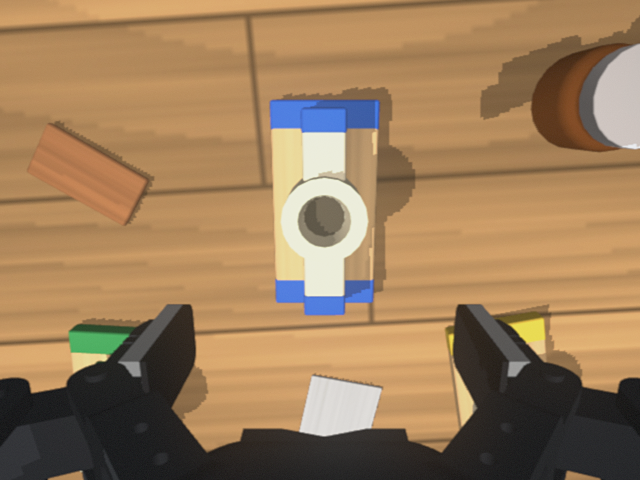

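View pics/s17.png

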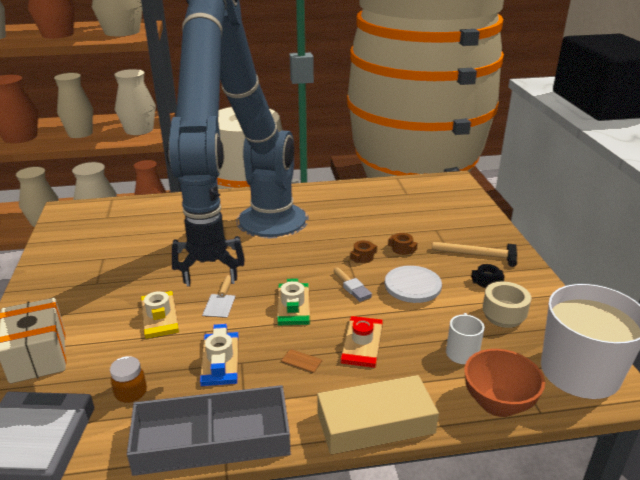

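All four sections stand on their own boards: yellow (157,312), green (292,300), blue (219,356), red (362,340). The gripper is clear at 0.2 m height, so I'll hand in.

```bash
python3 -c "
from cell import robot
print(robot.hand_in())"
```

```text
the job is handed in; nothing more can be done
None
```

I took the mould apart from the top down and set all four sections on their matching boards: collar on red, shoulder on yellow, belly on green, base on blue. I lowered each one slowly until it touched, with at most about 13 N at the wrist, then released it. I handed in at about 42 s of the 128 s allowed.

**Position:** After each release the wrist camera put every section about 1 to 2 mm from its board's centre, with the top about 56 mm above the table. The scene camera agreed to within 2 to 3 mm at the end.

**Alignment:** The lugs lay within about 0.5° of the board's length, and all four sections looked upright and still. At hand-in the gripper was clear, about 0.2 m up.

**Checks that disagreed:**
- **Blue board:** The last automatic check was wrong because the base's blue lug hid part of the board's painted end. I used the clean measurement taken just before lowering instead.
- **Board positions:** The cameras differed by 2 to 4 mm on the board centres, roughly what the calibration allows.

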